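# Reassemble the broth filter

### The arm

A 6-joint arm with a two-finger parallel gripper is mounted at the origin on the work surface. World frame = base frame: x ahead of the robot, y to its left, z up, the work surface at z = 0. Lengths are in m, angles in rad, forces in N, time in s.
With the tool pointing down it reaches from about 0.225 to 0.875 m from the base axis. Payload 3.4 kg.
Tool frame: the origin (TCP) lies midway between the tips of the shut fingers; the grasp point (between the pads) lies 19 mm behind it (manip.grasp_offset is the distance from the TCP to the grasp point, in m); x points along the fingers, y is the direction in which the jaws open and shut, and the axes are right-handed (so a half turn about x gives the same grasp; the last joint's range is limited). The gripper opens to 85 mm and grips with 20 to 120 N. Pads are 22 mm wide; open, the fingers measure 114 mm over their backs; the gripper's body (76 mm by 85 mm) begins 54 mm behind the grasp point. The pads swing forward as they close: fully open they stand 13 mm farther back than shut.
Start: joints at [-1.419, 0.276, 1.505, -0, 1.361, -0.121], TCP at [0.155, -0.554, 0.231] pointing down, gripper open.
Joint ranges: [-2.89, 2.89], [-0.75, 2.08], [0.22, 2.7], [-1.18, 4.32], [0.11, 2.71], [-2.7, 2.7]. Speed limits (rad/s): [2.57, 2.57, 3.14, 3.14, 3.14, 3.14].

### API

Orientations are given as a unit quaternion [w, x, y, z].
In Python, from rig import manip gives the robot as it stands.
- The arm moves only by the shell command python3 -m creep 'ROWS' [OPENING] [FORCE]. ROWS is a JSON object of lists of equal length, an entry for each row: "delta_pos": the shift along the tool's x, y, z in cm, a list of three; "dr": the turn, a rotation vector about the tool's x, y, z in rad, a list of three. In form: {"delta_pos": [[dx, dy, dz], ...], "dr": [[rx, ry, rz], ...]}. A call has 1 to 10 rows; each row is the pose to reach, as a shift and turn from the pose commanded when the call began, along the tool's axes at that moment; what a row does not reach only later rows make up. A row lasts 1/10 s, in which the tool goes at most 50 mm and 8.59 degrees, less where a joint would pass 70% of its speed; a pose out of reach is approached as far as the arm can. A call with a gripper value outside its range is refused whole. OPENING is the opening, from -1 (shut) to 1 (fully open), set as the call begins (- or left out, the last holds). The fingers move at their own pace and stop on an object; FORCE is the grip in N (left out, the last holds). Time passes only in rows, so rows that repeat a pose let the fingers close. It gives the time, the measured TCP pose, the force and the opening at its end, in the units of the state.
- manip.get_state(): the state, without advancing time (a new reading comes with each control period).
- manip.get_image(name): name is "scene" or "side" or "wrist"; returns a dict with "pixels" (420x560x3 uint8, blue, green, red), "depth" (420x560 float32, m along the optical axis (not along the pixel's ray), 0 where there is no reading), "intrinsics" (3x3 intrinsics, pixels), "rvec" (rotation vector, rad) and "tvec" (3), from world to camera coordinates, as OpenCV has them. Camera axes: x right, y down, z forward; pixel columns grow to the right and rows downward; lengths in m; the calibration is good to about 2 mm. A picture is of the moment at which its call begins.
- manip.sign_off(): hands the job in, once; it reports no verdict.
The state is a dict: "clock": time; "qpos": joint angles; "qd": joint speeds; "effort": joint torques, N m; "position": TCP position; "ee_rot": TCP orientation; "contact_force": force on the tool from outside, world axes, zero at the start; "moment": the same for the moment, N m; "width": finger opening in m.
Only numpy, scipy, OpenCV 4.12 (cv2) and the standard library are available. Lean on these libraries where they do the work, as an engineer would, in place of code of your own. Each camera call takes 0.05 s, during which the arm holds its last target. There are 200 camera calls.

### The job

Put the stall's broth filter back together: slide every strainer plate up out of the white draining rack and stand each in its own slot of the filter housing, pushed right down, then set the cap flange to flange on top. Then swing both halves of the clamp ring shut around the two flanges and only after that press the latch lever down flat across the gap; leave the bowl, the cups and the sauce jar where they are.

Things in the scene. Friction and masses are not known exactly. Their poses are not given: they have to be found in the camera images.
- housing: broth filter housing, a fixed round steel pot (outer radius 54) on a foot, with a flange (radius 65, 7 thick) around its open top at z = 110. Origin: centre of the underside. Inside is a grey insert with four parallel slots for the plates (sizes in mm)
- slots (a point): centre of the slot row, on the slot floors (68 below the flange top), housing's axes. Slots lie at x = -30, -10, +10, +30; each is 9 wide in x, 48 long in y; the 11-thick ribs between have rounded tops, 58 above the floors. A seated plate's y lies along the housing's y, its origin at floor height, its top 22 above the flange (sizes in mm)
- mouth (a point): centre of the upper face of the housing's flange, where the centre of the cap's underside belongs (sizes in mm)
- clamp_hinge (a point): a point on the upright hinge pin common to both clamp halves, 84 from the housing's centre towards its +x, at flange height; the pin's top is 12 above the flange (sizes in mm)
- clamp_left (a joint): swing of the left (housing's +y) clamp half about the hinge pin: 0 = shut, grows as it swings out; stop at 1.6; closes counter-clockwise seen from above. Stays where left; 2.5 N at the post moves it. An aluminium half-ring channel, radius 70 to 78, its lips (inner radius 59) close over the cap's and under the housing's flange; it spans 13 below to 12 above the flange top (sizes in mm)
- clamp_right (a joint): swing of the right (housing's -y side) clamp half, same make: 0 = closed, grows as it swings out; closes clockwise seen from above. It carries the latch at its free end (sizes in mm)
- clamp_left_post (a point): top centre of the upright round post (12 diameter, 50 tall, foot at flange height) on the left half, the grip to swing it by; when closed it lies 102 from the housing's centre, 38 degrees from the housing's -x towards its +y (sizes in mm)
- clamp_right_post (a point): top centre of the same post on the right half; when closed, 102 from the centre, 38 degrees from the housing's -x towards its -y (sizes in mm)
- latch (a joint): latch lever, a dark steel bar 50 long, 12 wide, 6 thick, at the free end of the right half: 0 = lying flat across the gap onto the left half's lug (latched), grows as the tip rises; starts 0.45 to 0.8 (tip raised, towards the left half). Stays where left. Press it down from above; 1 N at the tip moves it (sizes in mm)
- latch_tip (a point): the tip of the latch lever, on the lever's middle line, 50 from its pivot; a 10 diameter crossbar sits there (sizes in mm)
- latch_pivot (a point): pivot of the latch, 16 above the flange's top face; with the halves closed it lies at housing x = -84, y = -18 and the closed lever points to the housing's +y (sizes in mm)
- cap: loose steel cap, 250 to 500 g: flange (radius 65, 6 thick) at its foot, hollow round dome (outer radius 52, inner 49, 36 high in all) and on top a black knob of 28 diameter from z = 36 to z = 66. Origin: centre of the underside; starts flange down on the counter (sizes in mm)
- rack: fixed white draining rack, 118 (x) x 66 (y) x 45 high, with four slots (7 wide, floor at z = 8) across it at x = -39, -13, +13, +39 that hold plates upright, their y along the rack's y. Origin: centre of the underside (sizes in mm)
- plate1: strainer plate, an upright steel frame with dark mesh, 42 wide (its y), 5 thick (its x), 90 tall (z), its top 18 a bar 12 thick; about 80 g; origin at the centre of its lower edge. Starts in a slot of the rack, its top 53 above it; two to four plates exist in a run. Best taken by the two ends of its top bar (gripper closing along its y) (sizes in mm)
- plate2: strainer plate, an upright steel frame with dark mesh, 42 wide (its y), 5 thick (its x), 90 tall (z), its top 18 a bar 12 thick; about 80 g; origin at the centre of its lower edge. Starts in a slot of the rack, its top 53 above it; two to four plates exist in a run. Best taken by the two ends of its top bar (gripper closing along its y) (sizes in mm)
- plate3: strainer plate, an upright steel frame with dark mesh, 42 wide (its y), 5 thick (its x), 90 tall (z), its top 18 a bar 12 thick; about 80 g; origin at the centre of its lower edge. Starts in a slot of the rack, its top 53 above it; two to four plates exist in a run. Best taken by the two ends of its top bar (gripper closing along its y) (sizes in mm)
- plate4: strainer plate, an upright steel frame with dark mesh, 42 wide (its y), 5 thick (its x), 90 tall (z), its top 18 a bar 12 thick; about 80 g; origin at the centre of its lower edge. Starts in a slot of the rack, its top 53 above it; two to four plates exist in a run. Best taken by the two ends of its top bar (gripper closing along its y) (sizes in mm)
- bowl: white rice bowl, 116 diameter, 55 high, a bystander; origin at the centre of its underside (sizes in mm)
- cup_stack: stack of paper cups, 78 diameter, 112 high, a bystander; origin at the centre of its underside (sizes in mm)
- sauce_jar: amber sauce jar with steel lid, 66 diameter, 100 high, a bystander; origin at the centre of its underside (sizes in mm)

How it is judged:
On the way, in this order (a step that is already met when the one before it is completed fails the run):
1. every plate stands fully down in a slot of the housing (z of plate1 in the frame of housing between 0.038 and 0.046 m and horizontal distance between each of plate1, plate2, plate3, plate4 and mouth below 0.037 m and angle between each of plate1, plate2, plate3, plate4's own z axis and vertical below 0.14 rad and z of plate2 in the frame of housing between 0.038 and 0.046 m and z of plate3 in the frame of housing between 0.038 and 0.046 m and z of plate4 in the frame of housing between 0.038 and 0.046 m), for 0.2 s.
2. the cap sits flange to flange on the housing (horizontal distance between cap and mouth below 0.007 m and z of cap in the frame of housing between 0.106 and 0.114 m and angle between cap's own z axis and vertical below 0.06 rad), for 0.2 s.
3. both clamp halves are shut around the flanges, the latch still raised (value of joint each of clamp_left, clamp_right below 0.06 rad and value of joint latch above 0.3 rad), for 0.2 s.
4. the latch is pressed down flat (value of joint latch below 0.15 rad and value of joint each of clamp_left, clamp_right below 0.06 rad), for 0.2 s.
At the end, for the whole second after the job is handed in: every plate present stands upright in a housing slot, within 4 mm of its floor; the cap sits on the flange (7 mm of centre, 4 mm in height, level within 0.06 rad), at rest; both clamp halves are closed to under 0.06 rad and the latch to under 0.15 rad (all of step 1 and all of step 2 and all of step 4 and linear speed of cap below 0.02 m/s); the robot touches nothing.
It fails at once if the bowl is moved more than 4 cm (distance of bowl from where it was at the start of the episode above 0.04 m).
It fails at once if the cup stack is moved more than 4 cm (distance of cup_stack from where it was at the start of the episode above 0.04 m).
It fails at once if the sauce jar is moved more than 4 cm (distance of sauce_jar from where it was at the start of the episode above 0.04 m).
Of plate1, plate2, plate3, plate4 only 2 to 4 are there at a start; the rules pass over those that are not, and their reading is None.
At some moment in a run one of cap may be knocked a few centimetres aside while the robot is not near it.
It also fails if it takes over 210 s, if anything falls off the work surface, if the arm or the gripper's body presses on something with over 40 N, if the wrist force passes 120 N, or if a joint passes its speed limit or range.

## Working session

There is one attempt and no reset: what is moved stays moved. The work goes in short steps, Python scripts to look and compute and a shell command to move; the robot and the scene stay as the last step left them, time stands still between calls to the robot, and variables do not carry over. Pictures are saved under pics/ and viewed, about 12 in all and at most 16, crops included, and the job is handed in when it is done.

```bash
ls; mkdir -p pics; python3 - <<'E'
from rig import manip
import cv2, numpy as np, pickle
print(manip.get_state())
D={}
for n in ["scene","side","wrist"]:
    im=manip.get_image(n); D[n]=im
    R=cv2.Rodrigues(np.array(im["rvec"]))[0]
    print(n,im["intrinsics"],"cam pos",-R.T@np.array(im["tvec"]).ravel())
    print(R)
pickle.dump(D,open("d0.pkl","wb"))
cv2.imwrite("pics/scene0.png",D["scene"]["pixels"]);cv2.imwrite("pics/side0.png",D["side"]["pixels"])
E
```

```text
pics
{'clock': 0.0, 'qpos': array([-1.41900085e+00,  2.76611100e-01,  1.50613893e+00,  8.27622071e-09,
        1.36068889e+00, -1.20989972e-01]), 'qd': array([-8.17160635e-06, -6.60681231e-04, -1.36538276e-03, -1.62450414e-03,
       -1.65600602e-03,  2.34587888e-03]), 'effort': array([ 5.95651491e-04, -4.16771257e+01, -2.45805413e+01,  4.52854522e-06,
        1.08592690e-02,  9.29051993e-06]), 'position': array([ 0.15483381, -0.55321488,  0.23042821]), 'ee_rot': array([-0.09549276, -0.70052948, -0.09679811,  0.70054958]), 'contact_force': array([ 0.16429278, -0.04370618, -1.03343898]), 'moment': array([ 0.01216022, -0.03130806,  0.01269891]), 'width': 0.08519086619791766}
scene [[415.13943878   0.         282.11336571]
 [  0.         415.13943878 216.47237844]
 [  0.           0.           1.        ]] cam pos [ 1.19306152 -0.11590859  0.99328695]
[[ 0.22374382  0.97453034 -0.01514291]
 [ 0.79698323 -0.19187972 -0.57271275]
 [-0.56103158  0.1160723  -0.81961625]]
side [[430.95674264   0.         279.19976014]
 [  0.         430.95674264 208.52650233]
 [  0.           0.           1.        ]] cam pos [0.00399052 0.67661045 0.66797749]
[[-0.73017659 -0.68323336  0.00585864]
 [-0.3579309   0.37519144 -0.85505371]
 [ 0.58200311 -0.62643719 -0.51850634]]
wrist [[297.87845067   0.         276.45618896]
 [  0.         297.87845067 210.98927627]
 [  0.           0.           1.        ]] cam pos [ 0.22478847 -0.53366539  0.37287527]
[[ 0.26959847 -0.96297138 -0.00166834]
 [-0.92228905 -0.25870631  0.28714797]
 [-0.27694689 -0.07587596 -0.95788478]]
```

View pics/scene0.png

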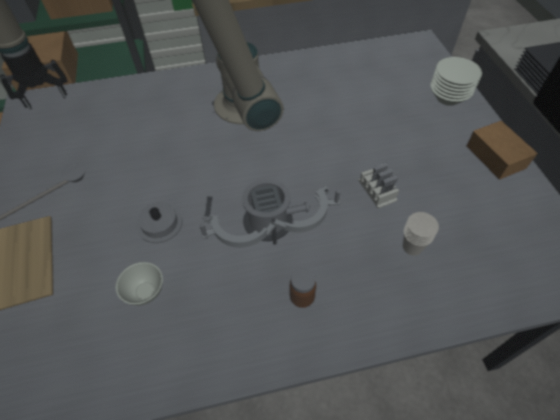

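View pics/side0.png

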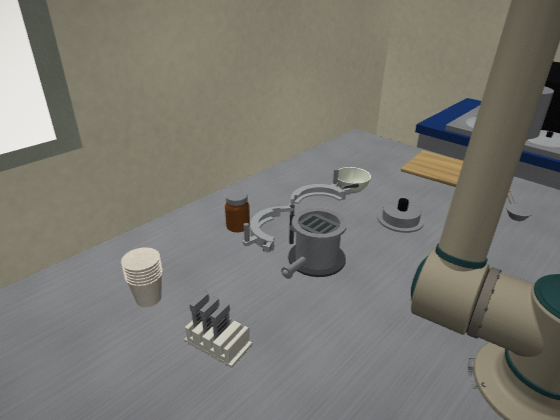

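Scene: housing at (266,200), hinge (274,232), clamp posts around (209,205) and (330,195), rack with three plates at (380,185), cap at (157,220), bowl (140,285), cups (420,230), jar (303,290). The side view shows three plates, with the rack slot nearest the camera empty.

```bash
cat > h.py <<'E'
import cv2, numpy as np
from rig import manip
def cam(im):
    R=cv2.Rodrigues(np.array(im["rvec"]))[0]; return R,np.array(im["tvec"]).ravel(),np.array(im["intrinsics"])
def world(im):
    "world xyz per pixel from depth"
    R,t,K=cam(im); d=im["depth"]; v,u=np.mgrid[:d.shape[0],:d.shape[1]]
    p=np.stack([(u-K[0,2])/K[0,0]*d,(v-K[1,2])/K[1,1]*d,d],-1)
    w=(p-t)@R; w[d<=0]=np.nan; return w
def ray(im,uv,z):
    "pixel(s) onto plane z"
    R,t,K=cam(im); uv=np.atleast_2d(uv).astype(float)
    d=np.c_[uv,np.ones(len(uv))]@np.linalg.inv(K).T@R; c=-R.T@t
    return c+d*((z-c[2])/d[:,2])[:,None]
def proj(im,p):
    return cv2.projectPoints(np.atleast_2d(p).astype(float),np.array(im["rvec"]),np.array(im["tvec"]),np.array(im["intrinsics"]),None)[0][:,0]
def circle(p):
    A=np.c_[2*p,np.ones(len(p))]; s=np.linalg.lstsq(A,(p**2).sum(1),rcond=None)[0]
    return s[:2],np.sqrt(s[2]+s[0]**2+s[1]**2)
E
python3 - <<'E'
from h import *; import pickle
D=pickle.load(open("d0.pkl","rb"))
a=[]
for n,(u0,v0,u1,v1) in [("scene",(180,150,450,270)),("side",(170,170,440,370))]:
    im=D[n]; w=world(im); px=im["pixels"].astype(int)
    print(n,"table z",np.nanmedian(w[300:330,100:130,2]) )
    # white rack
    m=(px.min(2)>120)&(abs(w[...,2]-.045)<.006); ys,xs=np.nonzero(m)
    for c in [(380,185),(266,200),(157,220)] if n=="scene" else [(218,335),(318,222),(402,210)]:
        mm=m&False; mm[c[1]-35:c[1]+35,c[0]-45:c[0]+45]=1
        P=w[mm]; P=P[~np.isnan(P[:,2])]
        h,e=np.histogram(P[:,2],bins=np.arange(-.01,.2,.01)); print(c,h)
        for lo,hi in [(.04,.05),(.085,.105),(.105,.115),(.03,.04),(.06,.072)]:
            Q=P[(P[:,2]>lo)&(P[:,2]<hi)]
            if len(Q): print(lo,len(Q),Q.mean(0).round(4),Q.min(0).round(3),Q.max(0).round(3))
s=D["scene"]["pixels"]; 
A=cv2.resize(s[165:255,190:350],None,fx=5,fy=5,interpolation=cv2.INTER_CUBIC)
cv2.imwrite("pics/a.png",A)
t=D["side"]["pixels"][170:370,170:370]
B=cv2.resize(t,(600,600),interpolation=cv2.INTER_CUBIC); cv2.imwrite("pics/b.png",B)
E
```

```text
scene table z 0.0014556440459002873
(380, 185) [ 839 4175  107   91  113  299   52   56   52   72  164   73  125    8
   13   10   14   11    0    0]
0.04 299 [0.5012 0.3148 0.0456] [0.435 0.285 0.04 ] [0.547 0.366 0.05 ]
0.085 282 [0.5043 0.3273 0.0962] [0.467 0.303 0.085] [0.538 0.355 0.104]
0.105 93 [0.6638 0.3331 0.1128] [0.583 0.154 0.108] [0.682 0.369 0.115]
0.03 113 [0.5033 0.31   0.0352] [0.443 0.284 0.03 ] [0.546 0.366 0.04 ]
0.06 69 [0.5113 0.3247 0.0653] [0.474 0.303 0.06 ] [0.533 0.353 0.072]
(266, 200) [ 582 2997  134   62  159   68   72   82   94  114  258  700  662  288
    0    0    0    0    0    0]
0.04 68 [ 0.5342 -0.0088  0.0447] [ 0.482 -0.072  0.04 ] [0.571 0.1   0.05 ]
0.085 723 [ 0.5199 -0.0144  0.099 ] [ 0.466 -0.067  0.085] [0.641 0.071 0.105]
0.105 881 [ 0.5343 -0.0169  0.1107] [ 0.453 -0.083  0.105] [0.641 0.071 0.115]
0.03 159 [0.5257 0.0469 0.0355] [ 0.505 -0.072  0.03 ] [0.568 0.104 0.04 ]
0.06 99 [ 0.5525 -0.0223  0.0664] [ 0.484 -0.071  0.06 ] [0.609 0.031 0.072]
(157, 220) [ 877 4299  102   79  697  113   22   70    6    0    0    0    1    0
    0  
[... 859 characters left out ...]
-0.337  0.04 ] [0.625 0.036 0.05 ]
0.085 1137 [ 0.5439 -0.0417  0.0986] [ 0.456 -0.17   0.085] [0.646 0.124 0.105]
0.105 888 [ 0.5353 -0.0288  0.1097] [ 0.455 -0.186  0.105] [0.645 0.127 0.115]
0.03 72 [ 0.5624 -0.104   0.0354] [ 0.466 -0.358  0.03 ] [0.638 0.036 0.04 ]
0.06 191 [0.5044 0.0139 0.0659] [ 0.466 -0.044  0.06 ] [0.606 0.037 0.072]
(402, 210) [2026 3001  222  155  570   66   61   54    0    0    0    0    0    0
    0    0    7    0    0    0]
0.04 66 [ 0.5449 -0.3509  0.0447] [ 0.446 -0.425  0.04 ] [ 0.652 -0.31   0.05 ]
0.03 570 [ 0.4731 -0.3228  0.0357] [ 0.407 -0.428  0.03 ] [ 0.676 -0.271  0.04 ]
0.06 54 [ 0.4582 -0.3215  0.0651] [ 0.446 -0.339  0.06 ] [ 0.473 -0.308  0.069]
```

View pics/a.png

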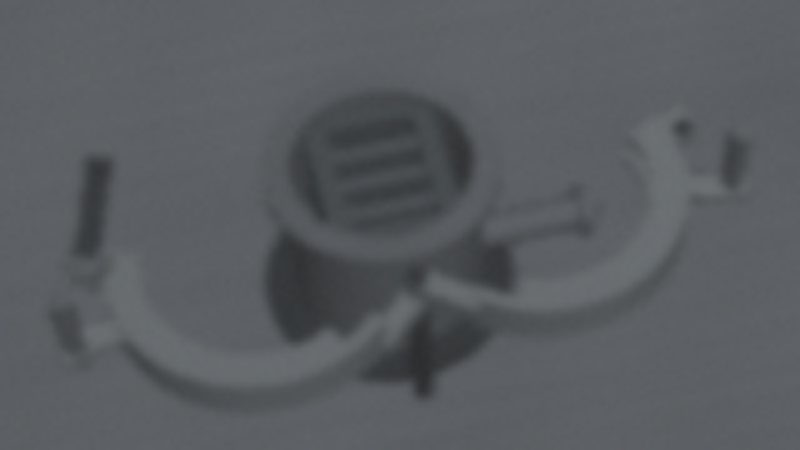

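View pics/b.png

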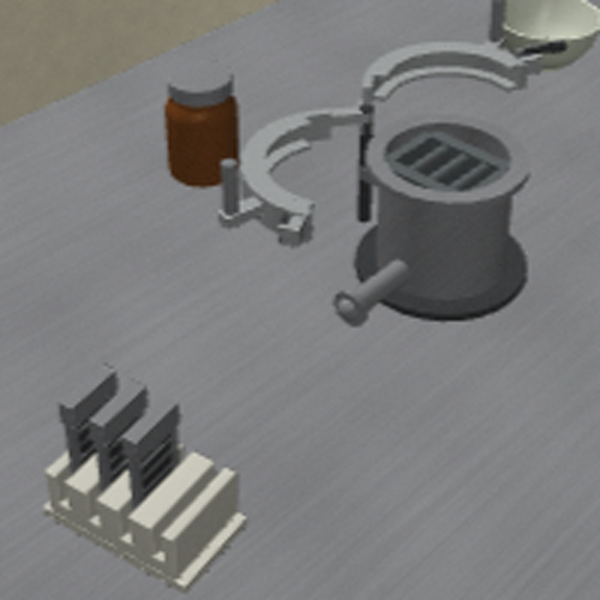

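Three plates occupy three of the four rack slots, and the slots in the housing are clear. Next I measure each thing precisely by merging the depth from both views.

```bash
python3 - <<'E'
from h import *; import pickle
D=pickle.load(open("d0.pkl","rb"))
W={n:world(D[n]) for n in ("scene","side")}
def sel(n,lo,hi,xl,xh,yl,yh):
    w=W[n]; return (w[...,2]>lo)&(w[...,2]<hi)&(w[...,0]>xl)&(w[...,0]<xh)&(w[...,1]>yl)&(w[...,1]<yh)
for n in W:
    w=W[n]; im=D[n]
    # rack
    P=w[sel(n,.002,.05,.40,.58,.26,.40)]; P=P[P[:,2]>.02]
    r=cv2.minAreaRect(P[:,:2].astype(np.float32)); print(n,"rack",np.round(r[0],4),np.round(r[1],4),round(r[2],2))
    # plates
    m=sel(n,.080,.105,.40,.58,.26,.40).astype(np.uint8)
    P=w[m>0]; 
    crit=(3,100,1e-5); _,l,c=cv2.kmeans(P[:,:2].astype(np.float32)@np.array([[1],[0]],np.float32),3,None,crit,10,0)
    for k in range(3):
        Q=P[l[:,0]==k]; r=cv2.minAreaRect(Q[:,:2].astype(np.float32)); print(" plate",len(Q),np.round(r[0],4),np.round(r[1],4),round(r[2],1),Q[:,2].max().round(3),np.median(Q[:,:2],0).round(4))
    # flange: points near z .11 within radius of guess
    c=np.array([.53,-.02])
    for it in range(6):
        P=w[sel(n,.104,.116,.4,.65,-.15,.1)]; d=np.hypot(*(P[:,:2]-c).T); P=P[(d>.05)&(d<.067)]
        if it==5: break
        # outer radius known 65, inner edge ~50: balance by angle
        a=np.arctan2(*(P[:,:2]-c).T[::-1]); b=np.digitize(a,np.linspace(-np.pi,np.pi,37))
        e=np.array([np.r_[P[b==i,:2].mean(0)] for i in range(1,37) if (b==i).sum()>2]); c,rad=circle(e)
    print(" flange",c.round(4),rad.round(4),len(e),"z",np.median(P[:,2]).round(4))
    # posts
    P=w[sel(n,.135,.175,.35,.75,-.25,.2)]
    for s in (P[:,1]<-.02,P[:,1]>0):
        Q=P[s]; T=Q[Q[:,2]>.152]; print(" post",len(Q),Q.mean(0).round(4) if len(Q) else "", T.mean(0).round(4),Q[:,2].max().round(3))
    # cap
    P=w[sel(n,.045,.075,.40,.52,-.38,-.27)]; r=cv2.minEnclosingCircle(P[:,:2].astype(np.float32)); print(" knob",np.round(r[0],4),round(r[1],4))
    P=w[sel(n,.025,.045,.40,.52,-.39,-.26)]; r=cv2.minEnclosingCircle(P[:,:2].astype(np.float32)); print(" dome",np.round(r[0],4),round(r[1],4))
    P=w[sel(n,.118,.135,.55,.68,-.06,.04)]; print(" pin?",len(P),P.mean(0) if len(P) else "")
    for nm,b in (("bowl",(.58,.75,-.5,-.3)),("cup",(.5,.72,.3,.5)),("jar",(.6,.8,-.05,.12))):
        P=w[sel(n,.03,.13,*b)]; r=cv2.minAreaRect(P[:,:2].astype(np.float32)); print(" ",nm,np.round(r[0],3),np.round(r[1],3))
S=D["scene"]
print("hinge ray",ray(S,[(273.4,220.6)],.122))
# slot line directions: from crop a: ends of slots
for a,b in (((330,138),(415,122)),((335,170),(425,152)),((345,203),(433,184)),((352,226),(435,208))):
    p=ray(S,[(190+a[0]/5,165+a[1]/5),(190+b[0]/5,165+b[1]/5)],.1); d=p[1]-p[0]; print("slot",p.mean(0).round(4),np.degrees(np.arctan2(d[1],d[0])).round(1))
E
```

```text
scene rack [0.4894 0.3239] [0.1079 0.0662] 11.66
 plate 102 [0.4763 0.3246] [0.0135 0.0439] 9.7 0.103 [0.479  0.3221]
 plate 102 [0.5023 0.3286] [0.014  0.0429] 9.9 0.104 [0.5045 0.3264]
 plate 103 [0.5284 0.3318] [0.0142 0.044 ] 15.3 0.103 [0.5305 0.3308]
 flange [ 0.5207 -0.0188] 0.0579 36 z 0.1116
 post 134 [ 0.5567 -0.177   0.1492] [ 0.5626 -0.179   0.1581] 0.164
 post 40 [0.5828 0.1564 0.1526] [0.5821 0.1572 0.1597] 0.165
 knob [ 0.4584 -0.3246] 0.0151
 dome [ 0.457  -0.3241] 0.0543
 pin? 166 [ 0.62168847 -0.00406535  0.1220733 ]
  bowl [ 0.663 -0.374] [0.114 0.114]
  cup [0.61  0.344] [0.223 0.078]
  jar [0.7   0.035] [0.199 0.169]
side rack [0.4902 0.3265] [0.1065 0.0688] 10.27
 plate 228 [0.5287 0.3329] [0.0142 0.0439] 10.6 0.102 [0.5255 0.3361]
 plate 234 [0.498  0.3289] [0.0245 0.043 ] 5.9 0.101 [0.4998 0.3323]
 plate 238 [0.4776 0.3249] [0.0141 0.0426] 10.1 0.1 [0.4746 0.3274]
 flange [ 0.5187 -0.0156] 0.058 36 z 0.11
 post 79 [ 0.5679 -0.1776  0.1499] [ 0.5682 -0.1791  0.1566] 0.162
 post 68 [0.5797 0.1599 0.1492] [0.5804 0.1593 0.1578] 0.162
 knob [ 0.46   -0.3236] 0.0162
 dome [ 0.4595 -0.3236] 0.0553
 pin? 110 [6.22210343e-01 2.81507095e-04 1.21107308e-01]
  bowl [ 0.661 -0.376] [0.1   0.123]
  cup [0.61  0.349] [0.221 0.078]
  jar [0.68  0.012] [0.149 0.223]
hinge ray [[ 0.603957   -0.01694002  0.122     ]]
slot [ 0.4871 -0.0173  0.1   ] 90.0
slot [ 0.5091 -0.0176  0.1   ] 90.7
slot [ 0.5318 -0.0173  0.1   ] 91.6
slot [ 0.5477 -0.0182  0.1   ] 91.6
```

Agreement is good:
- Housing: centre (0.520, -0.017), yaw about 0. The hinge ray comes out 84 mm along +x, as specified.
- Rack: centre (0.490, 0.325), yaw about 10.3°. The plates sit at offsets -13, +13 and +39, which matches the slot spacing.
- Cap: at (0.459, -0.324).

Now a helper for the shifts.

```bash
cat > go.py <<'E'
import sys,numpy as np
from scipy.spatial.transform import Rotation as T
from rig import manip
def show(x,y,z,yaw,ref=None):
    "shift (cm) and turn in tool axes to TCP x,y,z with tool down and jaw axis at yaw deg (mod 180)"
    s=manip.get_state(); R=T.from_quat(np.roll(s["ee_rot"],-1))
    best=None
    for k in (0,180):
        a=np.radians(yaw+k); ty=np.array([np.cos(a),np.sin(a),0]); tx=np.array([0,0,-1.]); G=T.from_matrix(np.c_[tx,ty,np.cross(tx,ty)])
        d=(R.inv()*G).as_rotvec()
        if best is None or np.linalg.norm(d)<np.linalg.norm(best): best=d
    print("delta cm",(R.inv().apply(np.array([x,y,z])-s["position"])*100).round(2),"dr",best.round(3),"| pos",s["position"].round(4),"jaw yaw",np.degrees(np.arctan2(*R.as_matrix()[1::-1,1])).round(1),"tilt",np.degrees(np.arccos(-R.as_matrix()[2,0])).round(2),"q",s["qpos"].round(2),"F",s["contact_force"].round(1),"w",s["width"].round(4),"t",s["clock"])
if __name__=="__main__": show(*map(float,sys.argv[1:5]))
E
python3 go.py .5285 .333 .20 100.3; python3 -c "
from rig import manip;print(manip.grasp_offset)"
```

```text
0.0187Traceback (most recent call last):
  File "go.py", line 13, in <module>
    if __name__=="__main__": show(*map(float,sys.argv[1:5]))
                             ~~~~^^^^^^^^^^^^^^^^^^^^^^^^^^^
  File "go.py", line 12, in show
    print("delta cm",(R.inv().apply(np.array([x,y,z])-s["position"])*100).round(2),"dr",best.round(3),"| pos",s["position"].round(4),"jaw yaw",np.degrees(np.arctan2(*R.as_matrix()[1::-1,1])).round(1),"tilt",np.degrees(np.arccos(-R.as_matrix()[2,0])).round(2),"q",s["qpos"].round(2),"F",s["contact_force"].round(1),"w",s["width"].round(4),"t",s["clock"])
                                                                                                                                                                                                                                                                                                                              ^^^^^^^^^^^^^^^^
AttributeError: 'float' object has no attribute 'round'
```

```bash
sed -i 's/s\["width"\].round(4)/round(s["width"],4)/' go.py; python3 go.py .5285 .333 .20 100.3
```

```text
delta cm [  3.18 -75.28 -59.87] dr [ 0.093 -0.     0.001] | pos [ 0.1549 -0.5534  0.2306] jaw yaw -74.4 tilt 0.08 q [-1.42  0.28  1.51  0.    1.36 -0.12] F [-0.8  0.1 -0.1] w 0.0854 t 0.15
```

```bash
python3 -m creep '{"delta_pos":[[2,-37,-30],[2,-37,-30],[2,-37,-30],[2,-37,-30],[2,-37,-30],[2,-37,-30],[2,-37,-30],[2,-37,-30],[2,-37,-30],[2,-37,-30]],"dr":[[0.093,0,0],[0.093,0,0],[0.093,0,0],[0.093,0,0],[0.093,0,0],[0.093,0,0],[0.093,0,0],[0.093,0,0],[0.093,0,0],[0.093,0,0]]}' 1 40; python3 go.py .5285 .333 .20 100.3
```

```text
clock: 1.15
position: [0.3442, -0.1133, 0.2111]
ee_rot: [0.064, 0.704, 0.065, -0.704]
contact_force: [0.1, -1.0, -0.4]
width: 0.0853
delta cm [  1.17 -40.54 -26.21] dr [ 0.003 -0.     0.001] | pos [ 0.3442 -0.1133  0.2111] jaw yaw -79.6 tilt 0.08 q [-0.51 -0.04  1.93  0.    1.25  0.88] F [ 0.1 -1.  -0.4] w 0.0853 t 1.15
```

```bash
python3 -m creep '{"delta_pos":[[1.2,-40.5,-26.2],[1.2,-40.5,-26.2],[1.2,-40.5,-26.2],[1.2,-40.5,-26.2],[1.2,-40.5,-26.2],[1.2,-40.5,-26.2],[1.2,-40.5,-26.2],[1.2,-40.5,-26.2],[1.2,-40.5,-26.2],[1.2,-40.5,-26.2]],"dr":[[0,0,0],[0,0,0],[0,0,0],[0,0,0],[0,0,0],[0,0,0],[0,0,0],[0,0,0],[0,0,0],[0,0,0]]}'; python3 -m creep '{"delta_pos":[[0,-2.5,-1.6],[0,-2.5,-1.6],[0,-2.5,-1.6]],"dr":[[0,0,0],[0,0,0],[0,0,0]]}' ;python3 go.py .5285 .333 .20 100.3
python3 - <<'E'
from h import *
im=manip.get_image("wrist"); cv2.imwrite("pics/w1.png",im["pixels"])
w=world(im)
m=(w[...,2]>.085)&(w[...,2]<.105)&(w[...,0]>.44)&(w[...,0]<.57)&(w[...,1]>.28)&(w[...,1]<.38)
n,l,st,_=cv2.connectedComponentsWithStats(m.astype(np.uint8))
for k in range(1,n):
    if st[k,4]>60:
        Q=w[l==k]; r=cv2.minAreaRect(Q[:,:2].astype(np.float32)); print(st[k,4],np.round(r[0],4),np.round(r[1],4),round(r[2],1),np.median(Q[:,2]).round(4))
E
```

```text
clock: 2.15
position: [0.5302, 0.3321, 0.1984]
ee_rot: [0.064, 0.704, 0.064, -0.704]
contact_force: [0.7, 0.3, -0.0]
width: 0.0855
clock: 2.45
position: [0.5403, 0.3562, 0.1983]
ee_rot: [-0.064, -0.704, -0.063, 0.705]
contact_force: [-0.3, -0.3, -0.7]
width: 0.0852
delta cm [-0.16  2.07  1.58] dr [ 0.001  0.002 -0.001] | pos [0.5403 0.3562 0.1983] jaw yaw -79.6 tilt 0.13 q [ 0.48  0.4   1.39 -0.    1.35  1.87] F [-0.3 -0.3 -0.7] w 0.0852 t 2.45
829 [0.5284 0.3324] [0.0128 0.0418] 10.5 0.0974
823 [0.503  0.3288] [0.013  0.0414] 10.1 0.0972
789 [0.4777 0.3241] [0.0123 0.0416] 10.6 0.0971
```

View pics/w1.png

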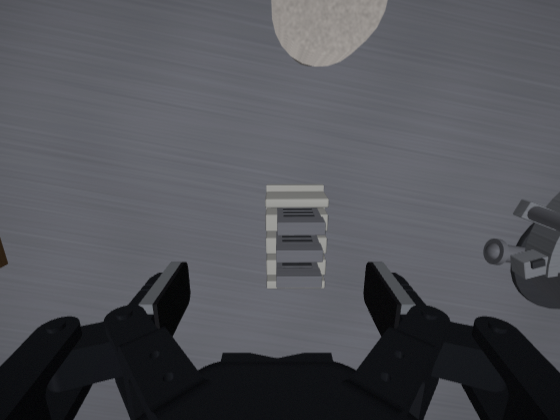

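The wrist view shows three plates at (300,220), (300,243) and (300,269), centred between the fingers. The positions confirm the earlier ones to 1 mm. Taking the outermost plate.

```bash
python3 -m creep '{"delta_pos":[[0,2.13,1.59],[0,2.13,1.59],[4,2.13,1.59],[7,2.13,1.59],[9,2.13,1.59],[11,2.13,1.59],[12,2.13,1.59],[12.8,2.13,1.59],[12.8,2.13,1.59],[12.8,2.13,1.59]],"dr":[[0,0,0],[0,0,0],[0,0,0],[0,0,0],[0,0,0],[0,0,0],[0,0,0],[0,0,0],[0,0,0],[0,0,0]]}'; python3 -m creep '{"delta_pos":[[0,0,0],[0,0,0],[0,0,0],[0,0,0],[0,0,0],[0,0,0]],"dr":[[0,0,0],[0,0,0],[0,0,0],[0,0,0],[0,0,0],[0,0,0]]}' -1 40;python3 go.py .5284 .3324 .19 100.3
```

```text
clock: 3.5
position: [0.5295, 0.3325, 0.0721]
ee_rot: [0.063, 0.705, 0.064, -0.704]
contact_force: [0.3, -0.1, -0.3]
width: 0.0851
clock: 4.1
position: [0.5294, 0.3326, 0.072]
ee_rot: [0.063, 0.705, 0.064, -0.704]
contact_force: [-1.0, 0.1, 3.9]
width: 0.0412
delta cm [-11.8    0.     0.09] dr [ 0.    -0.001  0.   ] | pos [0.5294 0.3326 0.072 ] jaw yaw -79.7 tilt 0.08 q [ 0.45  0.47  1.62 -0.    1.05  1.84] F [-1.   0.1  3.9] w 0.0412 t 4.1
```

Plate gripped (width 41 mm). Lifting it and carrying it towards the housing.

```bash
python3 -m creep '{"delta_pos":[[-3,0,0],[-7,0,0],[-11,0,0],[-15,0,0],[-15,0,0],[-15,0,0]],"dr":[[0,0,0],[0,0,0],[0,0,0],[0,0,0],[0,0,0],[0,0,0]]}';python3 go.py .530 -.017 .222 90.5
```

```text
clock: 4.7
position: [0.5289, 0.3323, 0.2216]
ee_rot: [0.063, 0.705, 0.064, -0.704]
contact_force: [-0.1, -0.4, -0.5]
width: 0.0411
delta cm [-0.05 34.39  6.14] dr [ 0.171 -0.001  0.   ] | pos [0.5289 0.3323 0.2216] jaw yaw -79.7 tilt 0.05 q [ 0.45  0.36  1.41 -0.    1.37  1.84] F [-0.1 -0.4 -0.5] w 0.0411 t 4.7
```

```bash
python3 -m creep '{"delta_pos":[[0,34.4,6.1],[0,34.4,6.1],[0,34.4,6.1],[0,34.4,6.1],[0,34.4,6.1],[0,34.4,6.1],[0,34.4,6.1],[0,34.4,6.1],[0,34.4,6.1],[0,34.4,6.1]],"dr":[[0.171,0,0],[0.171,0,0],[0.171,0,0],[0.171,0,0],[0.171,0,0],[0.171,0,0],[0.171,0,0],[0.171,0,0],[0.171,0,0],[0.171,0,0]]}';python3 go.py .530 -.017 .222 90.5
python3 - <<'E'
from h import *; import pickle
im=manip.get_image("wrist"); pickle.dump(im,open("w2.pkl","wb")); cv2.imwrite("pics/w2.png",im["pixels"])
w=world(im)
print(proj(im,[[.52,-.017,.11],[.49,-.017,.1],[.51,-.017,.1],[.53,-.017,.1],[.55,-.017,.1]]).round(0))
P=w[(abs(w[...,2]-.110)<.004)&(np.hypot(w[...,0]-.52,w[...,1]+.017)<.075)][:,:2]
print(len(P),cv2.minEnclosingCircle(P.astype(np.float32)))
E
```

```text
clock: 5.7
position: [0.5295, -0.0161, 0.2198]
ee_rot: [-0.003, -0.706, -0.004, 0.708]
contact_force: [0.1, 0.7, -0.9]
width: 0.0415
delta cm [-0.22  0.09 -0.04] dr [0.    0.003 0.001] | pos [ 0.5295 -0.0161  0.2198] jaw yaw -89.5 tilt 0.19 q [-0.16  0.22  1.62  0.    1.31  1.4 ] F [ 0.1  0.7 -0.9] w 0.0415 t 5.7
[[278. 218.]
 [277. 244.]
 [278. 224.]
 [278. 204.]
 [278. 182.]]
4947 ((0.5189605951309204, -0.01907649077475071), 0.06517475098371506)
```

View pics/w2.png

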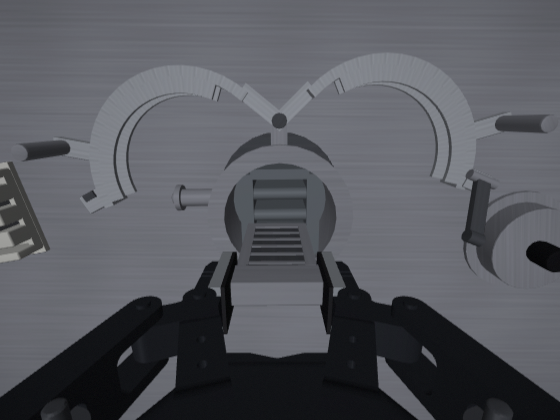

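The wrist view shows the insert centred at column ~279 with the open slots at rows ~190 and ~210. The plate is held square at (280,280) and the hinge pin is at (279,120). Reading the slot rows exactly:

```bash
python3 - <<'E'
from h import *; import pickle
im=pickle.load(open("w2.pkl","rb")); g=im["pixels"].mean(2); w=world(im)
for r in range(164,236,2): print(r,g[r,268:290].mean().round(0),w[r,279].round(4))
print(ray(im,[(279.5,120.5)],.122))
for z,r in ((.1,190),): 
  print([ (c,int(g[r,c])) for c in range(240,320,3)])
for rr in (168,186,206,226): print(ray(im,[(252,rr),(306,rr)],.1).round(4))
# held plate bar
m=(abs(w[...,2]-.248)<.012)&(abs(w[...,0]-.53)<.02); P=w[m]; print(len(P),np.median(P,0),P.min(0),P.max(0))
E
```

```text
164 73.0 [ 0.5625 -0.0179  0.0735]
166 63.0 [ 0.5625 -0.0178  0.0864]
168 65.0 [ 0.5625 -0.0177  0.0991]
170 89.0 [ 0.561  -0.0178  0.1007]
172 89.0 [ 0.5594 -0.0178  0.1016]
174 89.0 [ 0.5577 -0.0178  0.102 ]
176 89.0 [ 0.5556 -0.0178  0.1004]
178 89.0 [ 0.554  -0.0178  0.1011]
180 63.0 [ 0.5444 -0.0182  0.0607]
182 63.0 [ 0.5447 -0.0181  0.0727]
184 63.0 [ 0.5448 -0.0181  0.0826]
186 63.0 [ 0.5443 -0.018   0.0897]
188 76.0 [ 0.544  -0.018   0.0969]
190 88.0 [ 0.5425 -0.018   0.0983]
192 98.0 [ 0.541  -0.018   0.0998]
194 91.0 [ 0.5389 -0.018   0.0991]
196 80.0 [ 0.5373 -0.018   0.0999]
198 59.0 [ 0.5348 -0.0181  0.0974]
200 63.0 [ 0.5243 -0.0184  0.0649]
202 63.0 [ 0.5246 -0.0184  0.0737]
204 63.0 [ 0.5249 -0.0183  0.0824]
206 63.0 [ 0.5245 -0.0183  0.0881]
208 67.0 [ 0.5244 -0.0182  0.0944]
210 83.0 [ 0.5234 -0.0182  0.0976]
212 94.0 [ 0.5222 -0.0182  0.1   ]
214 97.0 [ 0.5201 -0.0182  0.0997]
216 86.0 [ 0.5181 -0.0183  0.0995]
218 70.0 [ 0.5156 -0.0183  0.0976]
220 59.0 [ 0.5047 -0.0186  0.0712]
222 68.0 [ 0.5046 -0.0186  0.0771]
224 82.0 [ 0.5316 -0.0177  0.16  ]
226 96.0 [ 0.5318 -0.0176  0.1649]
228 70.0 [ 0.5306 -0.0177  0.1657]
230 42.0 [ 0.5305 -0.0176  0.1693]
232 85.0 [ 0.5311 -0.0176  0.1747]
234 62.0 [ 0.5302 -0.0176  0.1762]
[[ 0.60267746 -0.01749918  0.122     ]]
[(240, 88), (243, 88), (246, 88), (249, 88), (252, 88), (255, 87), (258, 87), (261, 87), (264, 88), (267, 88), (270, 88), (273, 88), (276, 88), (279, 88), (282, 88), (285, 89), (288, 88), (291, 89), (294, 89), (297, 89), (300, 90), (303, 89), (306, 75), (309, 88), (312, 88), (315, 88), (318, 88)]
[[ 0.5625  0.006   0.1   ]
 [ 0.5629 -0.0415  0.1   ]]
[[ 0.5463  0.0063  0.1   ]
 [ 0.5468 -0.0421  0.1   ]]
[[ 0.5277  0.0065  0.1   ]
 [ 0.5281 -0.0428  0.1   ]]
[[ 0.5083  0.0068  0.1   ]
 [ 0.5087 -0.0436  0.1   ]]
5421 [ 0.53398339 -0.01618199  0.24552673] [ 0.51773726 -0.05040447  0.23600194] [0.54144239 0.01835226 0.25996471]
```

Slot centres: x = 0.549, 0.529, 0.509 and 0.489, y = -0.0178. The housing is therefore at (0.519, -0.018). Plate mid-plane is at about 0.5283. Lowering into the +10 slot, checking the force on the way.

```bash
python3 -m creep '{"delta_pos":[[0,0.15,-0.07],[2,0.15,-0.07],[4,0.15,-0.07],[5,0.15,-0.07],[5.8,0.15,-0.07],[6.6,0.15,-0.07],[7.4,0.15,-0.07],[8.2,0.15,-0.07],[8.2,0.15,-0.07]],"dr":[[0,0,0],[0,0,0],[0,0,0],[0,0,0],[0,0,0],[0,0,0],[0,0,0],[0,0,0],[0,0,0]]}';python3 go.py .5297 -.0178 .108 90.5
```

```text
clock: 6.65
position: [0.5305, -0.0184, 0.1383]
ee_rot: [-0.003, -0.706, -0.003, 0.708]
contact_force: [-0.9, -0.2, -0.7]
width: 0.0407
delta cm [ 3.03 -0.06  0.08] dr [-0.     0.002  0.   ] | pos [ 0.5305 -0.0184  0.1383] jaw yaw -89.5 tilt 0.1 q [-0.17  0.28  1.74 -0.    1.12  1.4 ] F [-0.9 -0.2 -0.7] w 0.0407 t 6.65
```

```bash
python3 -m creep '{"delta_pos":[[0.7,0,0.05],[1.4,0,0.05],[2.1,0,0.05],[2.6,0,0.05],[3.0,0,0.05],[3.1,0,0.05],[3.1,0,0.05]],"dr":[[0,0,0],[0,0,0],[0,0,0],[0,0,0],[0,0,0],[0,0,0],[0,0,0]]}'; python3 -m creep '{"delta_pos":[[0,0,0],[0,0,0],[0,0,0],[0,0,0],[0,0,0]],"dr":[[0,0,0],[0,0,0],[0,0,0],[0,0,0],[0,0,0]]}' 0.2;python3 -m creep '{"delta_pos":[[-1,0,0],[-3,0,0],[-6,0,0],[-10,0,0],[-11.5,0,0],[-11.5,0,0]],"dr":[[0,0,0],[0,0,0],[0,0,0],[0,0,0],[0,0,0],[0,0,0]]}'
python3 - <<'E'
from h import *; import pickle
im=manip.get_image("wrist"); cv2.imwrite("pics/w3.png",im["pixels"])
w=world(im)
P=w[(w[...,2]>.118)&(w[...,2]<.15)&(abs(w[...,0]-.53)<.012)&(abs(w[...,1]+.018)<.03)]
print(len(P),np.median(P,0).round(4),P.min(0).round(4),P.max(0).round(4))
E
python3 go.py .503 .3288 .22 100.3
```

```text
clock: 7.35
position: [0.5307, -0.0185, 0.1082]
ee_rot: [-0.003, -0.707, -0.003, 0.707]
contact_force: [0.2, -0.4, -0.4]
width: 0.0409
clock: 7.85
position: [0.5307, -0.0185, 0.1084]
ee_rot: [0.003, 0.707, 0.003, -0.707]
contact_force: [-0.2, 1.0, 0.1]
width: 0.0512
clock: 8.45
position: [0.5325, -0.0188, 0.2269]
ee_rot: [0.004, 0.71, 0.003, -0.705]
contact_force: [-0.1, -0.3, -0.5]
width: 0.0514
862 [ 0.5326 -0.0176  0.1314] [ 0.5244 -0.0394  0.1181] [0.5371 0.0026 0.1335]
delta cm [  0.45 -34.76   2.52] dr [-0.171 -0.003 -0.001] | pos [ 0.5312 -0.0186  0.2248] jaw yaw -89.5 tilt 0.18 q [-0.17  0.21  1.61 -0.    1.32  1.4 ] F [-0.4  0.3 -0.3] w 0.0514 t 8.5
```

Plate 1 is seated: its top reads 0.1314 against the 0.132 expected. Next plate.

```bash
python3 -m creep '{"delta_pos":[[0.4,-34.8,2.5],[0.4,-34.8,2.5],[0.4,-34.8,2.5],[0.4,-34.8,2.5],[0.4,-34.8,2.5],[0.4,-34.8,2.5],[0.4,-34.8,2.5],[0.4,-34.8,2.5],[0.4,-34.8,2.5],[0.4,-34.8,2.5]],"dr":[[-0.171,0,0],[-0.171,0,0],[-0.171,0,0],[-0.171,0,0],[-0.171,0,0],[-0.171,0,0],[-0.171,0,0],[-0.171,0,0],[-0.171,0,0],[-0.171,0,0]]}' 1;python3 go.py .5038 .329 .072 100.3
```

```text
clock: 9.5
position: [0.502, 0.3281, 0.218]
ee_rot: [-0.064, -0.703, -0.063, 0.705]
contact_force: [-0.4, -0.3, -0.1]
width: 0.0855
delta cm [14.6  -0.08 -0.23] dr [-0.     0.002 -0.002] | pos [0.502  0.3281 0.218 ] jaw yaw -79.7 tilt 0.17 q [ 0.46  0.32  1.47 -0.    1.35  1.85] F [-0.4 -0.3 -0.1] w 0.0855 t 9.5
```

```bash
python3 -m creep '{"delta_pos":[[0,-0.08,-0.13],[4,-0.08,-0.13],[8,-0.08,-0.13],[10,-0.08,-0.13],[12,-0.08,-0.13],[13.5,-0.08,-0.13],[14.6,-0.08,-0.13],[14.6,-0.08,-0.13],[14.6,-0.08,-0.13]],"dr":[[0,0,0],[0,0,0],[0,0,0],[0,0,0],[0,0,0],[0,0,0],[0,0,0],[0,0,0],[0,0,0]]}';python3 -m creep '{"delta_pos":[[0,0,0],[0,0,0],[0,0,0],[0,0,0],[0,0,0],[0,0,0]],"dr":[[0,0,0],[0,0,0],[0,0,0],[0,0,0],[0,0,0],[0,0,0]]}' -1 40; python3 -m creep '{"delta_pos":[[-3,0,0],[-7,0,0],[-11,0,0],[-15,0,0],[-15,0,0],[-15,0,0]],"dr":[[0,0,0],[0,0,0],[0,0,0],[0,0,0],[0,0,0],[0,0,0]]}';python3 go.py .5095 -.018 .222 90.5
```

```text
clock: 10.4
position: [0.5043, 0.3299, 0.0737]
ee_rot: [0.063, 0.705, 0.063, -0.704]
contact_force: [-0.3, 0.2, 1.6]
width: 0.0851
clock: 11.0
position: [0.5042, 0.3305, 0.074]
ee_rot: [0.063, 0.705, 0.064, -0.704]
contact_force: [-0.9, -0.8, 5.6]
width: 0.0409
clock: 11.6
position: [0.5037, 0.3304, 0.2237]
ee_rot: [0.063, 0.705, 0.064, -0.704]
contact_force: [-0.3, 0.1, -1.7]
width: 0.041
delta cm [ 0.15 34.38  5.66] dr [ 0.171 -0.001  0.   ] | pos [0.5037 0.3304 0.2237] jaw yaw -79.7 tilt 0.07 q [0.47 0.32 1.46 0.   1.36 1.86] F [-0.3  0.1 -1.7] w 0.041 t 11.6
```

```bash
python3 -m creep '{"delta_pos":[[0,34.4,5.66],[0,34.4,5.66],[0,34.4,5.66],[0,34.4,5.66],[0,34.4,5.66],[0,34.4,5.66],[0,34.4,5.66],[0,34.4,5.66],[0,34.4,5.66],[0,34.4,5.66]],"dr":[[0.171,0,0],[0.171,0,0],[0.171,0,0],[0.171,0,0],[0.171,0,0],[0.171,0,0],[0.171,0,0],[0.171,0,0],[0.171,0,0],[0.171,0,0]]}';python3 -m creep '{"delta_pos":[[0,0,0],[0,0,0]],"dr":[[0,0,0],[0,0,0]]}';python3 go.py .5097 -.0180 .140 90.5
python3 - <<'E'
from h import *
im=manip.get_image("wrist"); w=world(im)
P=w[(w[...,2]>.17)&(w[...,2]<.21)&(abs(w[...,0]-.51)<.02)&(abs(w[...,1]+.018)<.019)]
print("plate +x face (centre+2.5mm)",len(P),np.median(P,0).round(4))
E
```

```text
clock: 12.6
position: [0.5087, -0.0173, 0.2219]
ee_rot: [-0.003, -0.706, -0.004, 0.708]
contact_force: [-0.6, 0.0, -1.4]
width: 0.0416
clock: 12.8
position: [0.5094, -0.0169, 0.223]
ee_rot: [-0.004, -0.707, -0.004, 0.707]
contact_force: [-0.5, 0.7, -1.0]
width: 0.0412
delta cm [ 8.3   0.11 -0.03] dr [0.002 0.001 0.   ] | pos [ 0.5094 -0.0169  0.223 ] jaw yaw -89.4 tilt 0.03 q [-0.17  0.18  1.65  0.    1.31  1.39] F [-0.5  0.7 -1. ] w 0.0412 t 12.8
plate +x face (centre+2.5mm) 1511 [ 0.5095 -0.0178  0.1932]
```

```bash
python3 -m creep '{"delta_pos":[[0,0.08,-0.12],[2,0.08,-0.12],[4,0.08,-0.12],[5,0.08,-0.12],[5.8,0.08,-0.12],[6.6,0.08,-0.12],[7.4,0.08,-0.12],[8.2,0.08,-0.12],[8.2,0.08,-0.12]],"dr":[[0,0,0],[0,0,0],[0,0,0],[0,0,0],[0,0,0],[0,0,0],[0,0,0],[0,0,0],[0,0,0]]}';python3 go.py .5097 -.0178 .110 90.5
```

```text
clock: 13.75
position: [0.51, -0.019, 0.1403]
ee_rot: [-0.003, -0.706, -0.003, 0.708]
contact_force: [-0.7, 1.0, -0.3]
width: 0.0409
delta cm [ 3.03 -0.12  0.03] dr [0.    0.002 0.   ] | pos [ 0.51   -0.019   0.1403] jaw yaw -89.5 tilt 0.12 q [-0.17  0.25  1.78 -0.    1.11  1.39] F [-0.7  1.  -0.3] w 0.0409 t 13.75
```

```bash
python3 -m creep '{"delta_pos":[[0.7,-0.06,0],[1.4,-0.06,0],[2.1,-0.06,0],[2.6,-0.06,0],[3.0,-0.06,0],[3.1,-0.06,0],[3.1,-0.06,0]],"dr":[[0,0,0],[0,0,0],[0,0,0],[0,0,0],[0,0,0],[0,0,0],[0,0,0]]}'; python3 -m creep '{"delta_pos":[[0,0,0],[0,0,0],[0,0,0],[0,0,0],[0,0,0]],"dr":[[0,0,0],[0,0,0],[0,0,0],[0,0,0],[0,0,0]]}' 0.2;python3 -m creep '{"delta_pos":[[-1,0,0],[-3,0,0],[-6,0,0],[-10,0,0],[-11.5,0,0],[-11.5,0,0]],"dr":[[0,0,0],[0,0,0],[0,0,0],[0,0,0],[0,0,0],[0,0,0]]}'
python3 - <<'E'
from h import *; import pickle
im=manip.get_image("wrist"); cv2.imwrite("pics/w4.png",im["pixels"])
w=world(im)
for x in (.53,.51):
    P=w[(w[...,2]>.124)&(w[...,2]<.15)&(abs(w[...,0]-x)<.01)&(abs(w[...,1]+.018)<.03)]
    print(len(P),np.median(P,0).round(4),P.min(0).round(4),P.max(0).round(4))
E
python3 go.py .4784 .3243 .22 100.3
```

```text
clock: 14.45
position: [0.5107, -0.0185, 0.1101]
ee_rot: [-0.003, -0.707, -0.003, 0.707]
contact_force: [-0.7, 0.0, -0.4]
width: 0.0409
clock: 14.95
position: [0.5108, -0.0185, 0.1104]
ee_rot: [0.003, 0.707, 0.003, -0.707]
contact_force: [-0.1, -0.8, 0.2]
width: 0.0517
clock: 15.55
position: [0.5126, -0.0188, 0.2288]
ee_rot: [0.004, 0.71, 0.003, -0.705]
contact_force: [0.9, 0.7, 0.5]
width: 0.0512
781 [ 0.5313 -0.0183  0.1315] [ 0.5249 -0.0391  0.124 ] [0.5369 0.0025 0.1336]
764 [ 0.5105 -0.0193  0.1314] [ 0.5027 -0.0405  0.1241] [0.5157 0.0011 0.1337]
delta cm [  0.64 -34.32   3.  ] dr [-0.171 -0.003 -0.001] | pos [ 0.5114 -0.0186  0.2267] jaw yaw -89.5 tilt 0.19 q [-0.17  0.18  1.64 -0.    1.31  1.39] F [ 0.5  0.3 -0. ] w 0.0517 t 15.6
```

Plate 2 is seated at the same height as plate 1. Third plate:

```bash
python3 -m creep '{"delta_pos":[[0.6,-34.3,3],[0.6,-34.3,3],[0.6,-34.3,3],[0.6,-34.3,3],[0.6,-34.3,3],[0.6,-34.3,3],[0.6,-34.3,3],[0.6,-34.3,3],[0.6,-34.3,3],[0.6,-34.3,3]],"dr":[[-0.171,0,0],[-0.171,0,0],[-0.171,0,0],[-0.171,0,0],[-0.171,0,0],[-0.171,0,0],[-0.171,0,0],[-0.171,0,0],[-0.171,0,0],[-0.171,0,0]]}' 1;python3 -m creep '{"delta_pos":[[0,0,0],[0,0,0]],"dr":[[0,0,0],[0,0,0]]}';python3 go.py .4784 .3243 .074 100.3
```

```text
clock: 16.6
position: [0.4772, 0.323, 0.2181]
ee_rot: [-0.064, -0.703, -0.063, 0.705]
contact_force: [-0.7, -0.5, 0.7]
width: 0.0853
clock: 16.8
position: [0.478, 0.3229, 0.2193]
ee_rot: [-0.063, -0.704, -0.063, 0.704]
contact_force: [0.8, -0.4, -0.2]
width: 0.0854
delta cm [14.53 -0.13 -0.07] dr [-0.002  0.    -0.   ] | pos [0.478  0.3229 0.2193] jaw yaw -79.8 tilt 0.02 q [ 0.47  0.29  1.52 -0.    1.33  1.87] F [ 0.8 -0.4 -0.2] w 0.0854 t 16.8
```

```bash
python3 -m creep '{"delta_pos":[[0,-0.13,-0.05],[4,-0.13,-0.05],[8,-0.13,-0.05],[10,-0.13,-0.05],[12,-0.13,-0.05],[13.5,-0.13,-0.05],[14.2,-0.13,-0.05],[14.2,-0.13,-0.05],[14.2,-0.13,-0.05]],"dr":[[0,0,0],[0,0,0],[0,0,0],[0,0,0],[0,0,0],[0,0,0],[0,0,0],[0,0,0],[0,0,0]]}';python3 -m creep '{"delta_pos":[[0,0,0],[0,0,0],[0,0,0],[0,0,0],[0,0,0],[0,0,0]],"dr":[[0,0,0],[0,0,0],[0,0,0],[0,0,0],[0,0,0],[0,0,0]]}' -1 40; python3 -m creep '{"delta_pos":[[-3,0,0],[-7,0,0],[-11,0,0],[-15,0,0],[-15,0,0],[-15,0,0]],"dr":[[0,0,0],[0,0,0],[0,0,0],[0,0,0],[0,0,0],[0,0,0]]}';python3 go.py .4900 -.018 .226 90.5
```

```text
clock: 17.7
position: [0.4786, 0.3257, 0.0779]
ee_rot: [0.063, 0.705, 0.064, -0.704]
contact_force: [0.1, -0.7, -0.0]
width: 0.0856
clock: 18.3
position: [0.4785, 0.3257, 0.078]
ee_rot: [0.063, 0.705, 0.064, -0.704]
contact_force: [-0.6, -1.3, 6.1]
width: 0.0409
clock: 18.9
position: [0.478, 0.3257, 0.2276]
ee_rot: [0.063, 0.705, 0.064, -0.704]
contact_force: [-0.1, -0.5, -2.2]
width: 0.041
delta cm [ 0.15 34.03  4.97] dr [ 0.171 -0.001  0.   ] | pos [0.478  0.3257 0.2276] jaw yaw -79.7 tilt 0.07 q [0.48 0.28 1.5  0.   1.35 1.87] F [-0.1 -0.5 -2.2] w 0.041 t 18.9
```

```bash
python3 -m creep '{"delta_pos":[[0,34.1,5.0],[0,34.1,5.0],[0,34.1,5.0],[0,34.1,5.0],[0,34.1,5.0],[0,34.1,5.0],[0,34.1,5.0],[0,34.1,5.0],[0,34.1,5.0],[0,34.1,5.0]],"dr":[[0.171,0,0],[0.171,0,0],[0.171,0,0],[0.171,0,0],[0.171,0,0],[0.171,0,0],[0.171,0,0],[0.171,0,0],[0.171,0,0],[0.171,0,0]]}';python3 -m creep '{"delta_pos":[[0,0,0],[0,0,0]],"dr":[[0,0,0],[0,0,0]]}';python3 go.py .4900 -.0182 .142 90.5
python3 - <<'E'
from h import *
im=manip.get_image("wrist"); w=world(im)
P=w[(w[...,2]>.175)&(w[...,2]<.215)&(abs(w[...,0]-.49)<.02)&(abs(w[...,1]+.018)<.019)]
print("plate +x face (centre+2.5mm)",len(P),np.median(P,0).round(4))
E
```

```text
clock: 19.9
position: [0.4889, -0.0178, 0.2259]
ee_rot: [-0.003, -0.706, -0.004, 0.708]
contact_force: [0.2, 0.0, -1.1]
width: 0.0411
clock: 20.1
position: [0.4896, -0.0175, 0.227]
ee_rot: [-0.004, -0.707, -0.004, 0.707]
contact_force: [0.0, -0.0, -0.7]
width: 0.0409
delta cm [ 8.5   0.07 -0.04] dr [0.002 0.001 0.   ] | pos [ 0.4896 -0.0175  0.227 ] jaw yaw -89.4 tilt 0.03 q [-0.18  0.15  1.68  0.    1.31  1.38] F [ 0.  -0.  -0.7] w 0.0409 t 20.1
plate +x face (centre+2.5mm) 1552 [ 0.4896 -0.018   0.198 ]
```

```bash
python3 -m creep '{"delta_pos":[[0,0.03,-0.12],[2,0.03,-0.12],[4,0.03,-0.12],[5,0.03,-0.12],[5.8,0.03,-0.12],[6.6,0.03,-0.12],[7.4,0.03,-0.12],[8.2,0.03,-0.12],[8.2,0.03,-0.12]],"dr":[[0,0,0],[0,0,0],[0,0,0],[0,0,0],[0,0,0],[0,0,0],[0,0,0],[0,0,0],[0,0,0]]}';python3 go.py .4897 -.0180 .113 90.5
```

```text
clock: 21.05
position: [0.4903, -0.019, 0.1443]
ee_rot: [-0.003, -0.706, -0.003, 0.708]
contact_force: [-0.6, 0.2, -1.0]
width: 0.0412
delta cm [ 3.13 -0.1   0.05] dr [0.    0.002 0.   ] | pos [ 0.4903 -0.019   0.1443] jaw yaw -89.5 tilt 0.11 q [-0.18  0.22  1.82 -0.    1.11  1.38] F [-0.6  0.2 -1. ] w 0.0412 t 21.05
```

```bash
python3 -m creep '{"delta_pos":[[0.7,-0.06,0],[1.4,-0.06,0],[2.1,-0.06,0],[2.6,-0.06,0],[3.0,-0.06,0],[3.1,-0.06,0],[3.1,-0.06,0]],"dr":[[0,0,0],[0,0,0],[0,0,0],[0,0,0],[0,0,0],[0,0,0],[0,0,0]]}'; python3 -m creep '{"delta_pos":[[0,0,0],[0,0,0],[0,0,0],[0,0,0],[0,0,0]],"dr":[[0,0,0],[0,0,0],[0,0,0],[0,0,0],[0,0,0]]}' 0.2;python3 -m creep '{"delta_pos":[[-1,0,0],[-3,0,0],[-6,0,0],[-10,0,0],[-12,0,0],[-12,0,0]],"dr":[[0,0,0],[0,0,0],[0,0,0],[0,0,0],[0,0,0],[0,0,0]]}';python3 -m creep '{"delta_pos":[[-6,0,2],[-6,0,2],[-6,0,2]],"dr":[[0,0,0],[0,0,0],[0,0,0]]}'
python3 - <<'E'
from h import *; import pickle
im=manip.get_image("wrist"); cv2.imwrite("pics/w5.png",im["pixels"])
w=world(im)
for x in (.53,.51,.49):
    P=w[(w[...,2]>.124)&(w[...,2]<.15)&(abs(w[...,0]-x)<.01)&(abs(w[...,1]+.018)<.03)]
    print(len(P),np.median(P,0).round(4),P.min(0).round(4),P.max(0).round(4))
# fresh look at cap and posts
im=manip.get_image("scene"); pickle.dump(im,open("s2.pkl","wb")); w=world(im)
P=w[(w[...,2]>.045)&(w[...,2]<.08)&(abs(w[...,0]-.46)<.12)&(abs(w[...,1]+.324)<.12)]
print("knob",len(P),cv2.minEnclosingCircle(P[:,:2].astype(np.float32)))
E
python3 go.py .459 -.324 .15 90.5
```

```text
clock: 21.75
position: [0.491, -0.0185, 0.1141]
ee_rot: [-0.003, -0.707, -0.003, 0.707]
contact_force: [-0.5, -0.6, -1.1]
width: 0.0408
clock: 22.25
position: [0.4911, -0.0186, 0.1144]
ee_rot: [0.003, 0.707, 0.003, -0.707]
contact_force: [0.4, -0.4, 0.7]
width: 0.0514
clock: 22.85
position: [0.4932, -0.0189, 0.2384]
ee_rot: [0.004, 0.71, 0.003, -0.704]
contact_force: [0.0, -0.7, 0.7]
width: 0.0512
clock: 23.15
position: [0.4715, -0.0188, 0.296]
ee_rot: [0.003, 0.709, 0.003, -0.706]
contact_force: [0.5, -0.4, -0.3]
width: 0.0514
509 [ 0.5309 -0.0188  0.1315] [ 0.5249 -0.0391  0.1241] [0.5368 0.0023 0.1341]
492 [ 0.5097 -0.0201  0.1315] [ 0.5038 -0.0407  0.1288] [5.154e-01 4.000e-04 1.340e-01]
485 [ 0.4904 -0.0203  0.1315] [ 0.4841 -0.0413  0.128 ] [0.4958 0.0007 0.1336]
knob 109 ((0.45808833837509155, -0.325121134519577), 0.015013781376183033)
delta cm [14.3  30.53  1.4 ] dr [0.    0.001 0.   ] | pos [ 0.4706 -0.0186  0.2931] jaw yaw -89.5 tilt 0.08 q [-0.19  0.09  1.59 -0.    1.46  1.37] F [-0.2  0.4 -1.1] w 0.0513 t 23.25
```

View pics/w5.png

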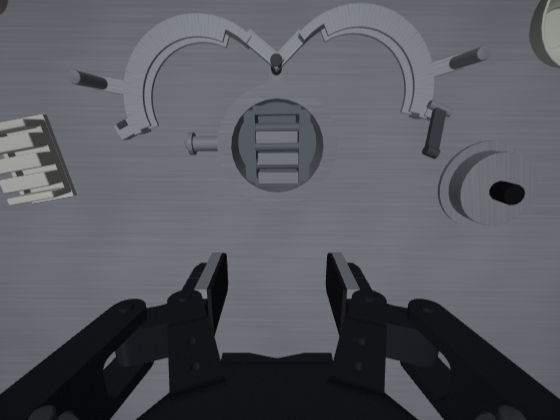

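All three plates stand at equal height in their slots (centre (277,145)). The rack is empty, and the cap at (490,190) has not moved. Going to the cap.

```bash
python3 -m creep '{"delta_pos":[[10,30.5,1.4],[10,30.5,1.4],[10,30.5,1.4],[10,30.5,1.4],[10,30.5,1.4],[10,30.5,1.4],[10,30.5,1.4],[10,30.5,1.4],[10,30.5,1.4]],"dr":[[0,0,0],[0,0,0],[0,0,0],[0,0,0],[0,0,0],[0,0,0],[0,0,0],[0,0,0],[0,0,0]]}' 0.3
python3 - <<'E'
from h import *
im=manip.get_image("wrist"); w=world(im)
P=w[(w[...,2]>.060)&(w[...,2]<.075)&(abs(w[...,0]-.46)<.1)&(abs(w[...,1]+.324)<.1)]
print("knob",len(P),cv2.minEnclosingCircle(P[:,:2].astype(np.float32)),P.mean(0))
P=w[(w[...,2]>.002)&(w[...,2]<.03)&(abs(w[...,0]-.46)<.1)&(abs(w[...,1]+.324)<.1)]
P=P[P[:,2]>.004]
print("flange",len(P),cv2.minEnclosingCircle(P[:,:2].astype(np.float32)))
E
python3 go.py .459 -.3245 .040 90.5
```

```text
clock: 24.15
position: [0.4591, -0.3228, 0.1927]
ee_rot: [-0.002, -0.706, -0.004, 0.708]
contact_force: [0.6, 0.4, -0.6]
width: 0.0555
knob 655 ((0.4579494595527649, -0.3258255422115326), 0.014107363298535347) [ 0.45911906 -0.32569159  0.06527994]
flange 2445 ((0.457945317029953, -0.3258609473705292), 0.06508775800466537)
delta cm [15.35  0.25  0.03] dr [0.    0.001 0.002] | pos [ 0.4595 -0.3223  0.1935] jaw yaw -89.5 tilt 0.15 q [-0.74  0.28  1.6   0.    1.27  0.83] F [-0.8  0.9  0.3] w 0.0561 t 24.2
```

```bash
python3 -m creep '{"delta_pos":[[3,0.32,0.13],[7,0.32,0.13],[10,0.32,0.13],[12,0.32,0.13],[13.5,0.32,0.13],[14.5,0.32,0.13],[15.3,0.32,0.13],[15.3,0.32,0.13],[15.3,0.32,0.13]],"dr":[[0,0,0],[0,0,0],[0,0,0],[0,0,0],[0,0,0],[0,0,0],[0,0,0],[0,0,0],[0,0,0]]}' 0.3;python3 -m creep '{"delta_pos":[[0,0,0],[0,0,0],[0,0,0],[0,0,0],[0,0,0],[0,0,0],[0,0,0]],"dr":[[0,0,0],[0,0,0],[0,0,0],[0,0,0],[0,0,0],[0,0,0],[0,0,0]]}' -1 60; python3 go.py .458 -.3258 .040 90.5
```

```text
clock: 25.1
position: [0.4589, -0.327, 0.042]
ee_rot: [0.004, 0.707, 0.003, -0.707]
contact_force: [0.3, -0.2, -0.7]
width: 0.0555
clock: 25.8
position: [0.4587, -0.3271, 0.0424]
ee_rot: [0.003, 0.708, 0.003, -0.707]
contact_force: [-0.3, 2.5, 6.1]
width: 0.0262
delta cm [ 0.23 -0.13  0.07] dr [-0.    -0.001 -0.001] | pos [ 0.4587 -0.3271  0.0424] jaw yaw -89.5 tilt 0.07 q [-0.74  0.43  1.8   0.    0.92  0.82] F [-0.3  2.5  6.1] w 0.0262 t 25.8
```

```bash
python3 -m creep '{"delta_pos":[[-1,0,0],[-4,0,0],[-8,0,0],[-13,0,0],[-18,0,0],[-19,0,0],[-19,0,0]],"dr":[[0,0,0],[0,0,0],[0,0,0],[0,0,0],[0,0,0],[0,0,0],[0,0,0]]}'; python3 go.py .5195 -.0185 .232 90.5
```

```text
clock: 26.5
position: [0.4589, -0.3277, 0.2333]
ee_rot: [0.004, 0.708, 0.002, -0.706]
contact_force: [-0.4, -0.1, -4.3]
width: 0.0261
delta cm [  0.05 -30.87  -6.33] dr [-0.    -0.003 -0.003] | pos [ 0.4589 -0.3277  0.2333] jaw yaw -89.5 tilt 0.25 q [-0.74  0.26  1.53 -0.    1.35  0.82] F [-0.4 -0.1 -4.3] w 0.0261 t 26.5
```

```bash
python3 -m creep '{"delta_pos":[[0,-30.9,-6.3],[0,-30.9,-6.3],[0,-30.9,-6.3],[0,-30.9,-6.3],[0,-30.9,-6.3],[0,-30.9,-6.3],[0,-30.9,-6.3],[0,-30.9,-6.3],[0,-30.9,-6.3],[0,-30.9,-6.3]],"dr":[[0,0,0],[0,0,0],[0,0,0],[0,0,0],[0,0,0],[0,0,0],[0,0,0],[0,0,0],[0,0,0],[0,0,0]]}';python3 -m creep '{"delta_pos":[[0,0,0],[0,0,0]],"dr":[[0,0,0],[0,0,0]]}'; python3 go.py .5197 -.0182 .16 90.5
python3 - <<'E'
from h import *; import pickle
D={}
for n in ("wrist","scene","side"):
    im=manip.get_image(n); D[n]=im; w=world(im)
    P=w[(w[...,2]>.180)&(w[...,2]<.206)&(np.hypot(w[...,0]-.519,w[...,1]+.018)<.08)]
    c,r=cv2.minEnclosingCircle(P[:,:2].astype(np.float32)); print(n,len(P),np.round(c,4),round(r,4),P[:,2].min().round(3))
    # level: fit plane to dome/flange? low band
    Q=P[P[:,2]<.199]; 
    if len(Q)>30:
        A=np.c_[Q[:,:2],np.ones(len(Q))]; s=np.linalg.lstsq(A,Q[:,2],rcond=None)[0]; print("  slope",s[:2].round(3))
pickle.dump(D,open("d3.pkl","wb")); cv2.imwrite("pics/w6.png",D["wrist"]["pixels"])
E
```

```text
clock: 27.5
position: [0.5179, -0.0188, 0.23]
ee_rot: [-0.003, -0.706, -0.002, 0.708]
contact_force: [0.3, -0.3, -3.5]
width: 0.0262
clock: 27.7
position: [0.5185, -0.0186, 0.2311]
ee_rot: [-0.003, -0.707, -0.002, 0.707]
contact_force: [0.4, 1.0, -3.1]
width: 0.0262
delta cm [ 7.11 -0.04 -0.12] dr [-0.002  0.    -0.   ] | pos [ 0.5185 -0.0186  0.2311] jaw yaw -89.6 tilt 0.02 q [-0.17  0.19  1.62 -0.    1.33  1.39] F [ 0.4  1.  -3.1] w 0.0262 t 27.7
wrist 6043 [ 0.5173 -0.0186] 0.0653 0.188
  slope [-0.001 -0.   ]
scene 542 [ 0.5167 -0.0173] 0.0659 0.188
  slope [-0.012  0.002]
side 624 [ 0.5178 -0.0162] 0.0659 0.187
  slope [ 0.012 -0.014]
```

View pics/w6.png

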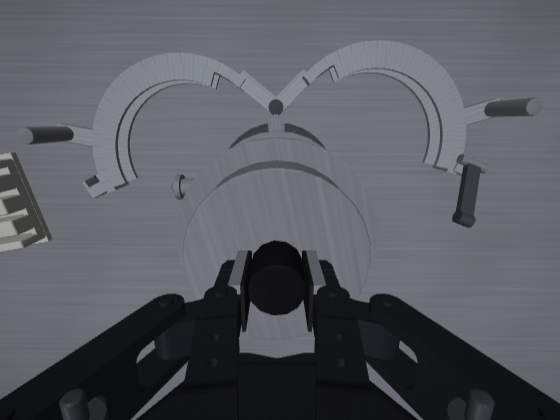

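The cap is level over the housing, with the knob at (276,277) in the jaws and the hinge at (276,107). It needs a shift of about +1.7 mm in x; then lower.

```bash
python3 -m creep '{"delta_pos":[[0,-0.05,-0.17],[2,-0.05,-0.17],[4,-0.05,-0.17],[5.5,-0.05,-0.17],[6.5,-0.05,-0.17],[7.2,-0.05,-0.17],[7.5,-0.05,-0.17],[7.7,-0.05,-0.17],[7.8,-0.05,-0.17],[7.8,-0.05,-0.17]],"dr":[[0,0,0],[0,0,0],[0,0,0],[0,0,0],[0,0,0],[0,0,0],[0,0,0],[0,0,0],[0,0,0],[0,0,0]]}'; python3 go.py .5197 -.0182 .1524 90.5
```

```text
clock: 28.85
position: [0.5207, -0.017, 0.1537]
ee_rot: [0.003, 0.707, 0.003, -0.707]
contact_force: [-0.1, 0.3, -4.5]
width: 0.0265
delta cm [0.13 0.12 0.1 ] dr [ 0.    -0.001 -0.   ] | pos [ 0.5207 -0.017   0.1537] jaw yaw -89.5 tilt 0.05 q [-0.17  0.25  1.74 -0.    1.15  1.4 ] F [-0.1  0.3 -4.5] w 0.0265 t 28.85
```

```bash
python3 -m creep '{"delta_pos":[[0.05,0.08,0.05],[0.1,0.08,0.05],[0.15,0.08,0.05],[0.15,0.08,0.05]],"dr":[[0,0,0],[0,0,0],[0,0,0],[0,0,0]]}'; python3 -m creep '{"delta_pos":[[0,0,0],[0,0,0],[0,0,0],[0,0,0],[0,0,0]],"dr":[[0,0,0],[0,0,0],[0,0,0],[0,0,0],[0,0,0]]}' 0.3; python3 -m creep '{"delta_pos":[[-1,0,0],[-3,0,0],[-6,0,0],[-10,0,0],[-14,0,0],[-14,0,2],[-14,0,2]],"dr":[[0,0,0],[0,0,0],[0,0,0],[0,0,0],[0,0,0],[0,0,0],[0,0,0]]}'
python3 - <<'E'
from h import *; import pickle
D={}
for n in ("wrist","scene","side"):
    im=manip.get_image(n); D[n]=im; w=world(im); g=np.hypot(w[...,0]-.519,w[...,1]+.018)
    P=w[(w[...,2]>.165)&(w[...,2]<.18)&(g<.05)]
    print(n,"knob",len(P),P.mean(0).round(4) if len(P) else "")
    P=w[(w[...,2]>.139)&(w[...,2]<.152)&(g<.06)]; A=np.c_[P[:,:2],np.ones(len(P))]; s=np.linalg.lstsq(A,P[:,2],rcond=None)[0]
    print("  dome",np.round(cv2.minEnclosingCircle(P[:,:2].astype(np.float32))[0],4),np.median(P[:,2]).round(4),"slope",s[:2].round(3))
    for nm,y in (("R",-.178),("L",.158)):
        P=w[(w[...,2]>.153)&(w[...,2]<.17)&(abs(w[...,0]-.57)<.06)&(abs(w[...,1]-y)<.05)]
        if len(P): print("  post",nm,len(P),np.round(cv2.minEnclosingCircle(P[:,:2].astype(np.float32)),4) if 0 else P.mean(0).round(4))
pickle.dump(D,open("d4.pkl","wb"))
E
python3 go.py .5197 -.0182 .30 90.5
```

```text
clock: 29.25
position: [0.52, -0.0179, 0.1524]
ee_rot: [0.003, 0.707, 0.003, -0.707]
contact_force: [-2.1, -0.9, 0.2]
width: 0.0258
clock: 29.75
position: [0.52, -0.0178, 0.1518]
ee_rot: [0.003, 0.707, 0.003, -0.707]
contact_force: [0.5, -0.7, -0.4]
width: 0.0555
clock: 30.45
position: [0.4988, -0.0178, 0.294]
ee_rot: [0.003, 0.708, 0.003, -0.706]
contact_force: [-0.1, 0.2, 0.2]
width: 0.0557
wrist knob 754 [ 0.5203 -0.0177  0.175 ]
  dome [ 0.5193 -0.0178] 0.1456 slope [-0.  0.]
  post R 335 [ 0.5711 -0.1812  0.1572]
  post L 199 [0.5809 0.1557 0.1583]
scene knob 96 [ 0.5217 -0.0181  0.1754]
  dome [ 0.5185 -0.0167] 0.1476 slope [-0.017  0.   ]
  post R 45 [ 0.5665 -0.1803  0.1585]
  post L 22 [0.5821 0.1571 0.1596]
side knob 98 [ 0.5174 -0.0127  0.1733]
  dome [ 0.5193 -0.0163] 0.1463 slope [ 0.016 -0.02 ]
  post R 32 [ 0.5716 -0.1801  0.1569]
  post L 25 [0.5805 0.159  0.1581]
delta cm [-0.87  0.05 -1.98] dr [-0.  0.  0.] | pos [ 0.4999 -0.0179  0.2913] jaw yaw -89.5 tilt 0.02 q [-0.17  0.13  1.55  0.    1.46  1.39] F [-0.8 -0.2 -0.5] w 0.0557 t 30.6
```

The cap is seated and level: centre (0.519, -0.018), dome top at 0.146. Now the posts, checked against the 176 mm hinge radius they must have.

```bash
python3 - <<'E'
from h import *; import pickle
D=pickle.load(open("d4.pkl","rb")); H=np.array([.603,-.018])
for n in D:
    im=D[n]; w=world(im)
    for nm,y in (("R",-.178),("L",.158)):
        for lo,hi in ((.1575,.166),(.128,.166)):
            P=w[(w[...,2]>lo)&(w[...,2]<hi)&(abs(w[...,0]-.57)<.05)&(abs(w[...,1]-y)<.04)]
            if len(P)<4: continue
            c,r=cv2.minEnclosingCircle(P[:,:2].astype(np.float32)); d=np.array(c)-H
            print(n,nm,lo,len(P),np.round(c,4),round(r,4),"hinge r",np.hypot(*d).round(4),"ang",np.degrees(np.arctan2(d[1],d[0])).round(1))
E
```

```text
wrist R 0.1575 157 [ 0.6017 -0.1927] 0.0059 hinge r 0.1747 ang -90.4
wrist R 0.128 1166 [ 0.5644 -0.1757] 0.0475 hinge r 0.1624 ang -103.8
wrist L 0.1575 143 [0.5805 0.1563] 0.006 hinge r 0.1757 ang 97.4
wrist L 0.128 398 [0.5802 0.1562] 0.0059 hinge r 0.1757 ang 97.5
scene R 0.1575 25 [ 0.565  -0.1797] 0.0463 hinge r 0.1661 ang -103.2
scene R 0.128 166 [ 0.5644 -0.1808] 0.0466 hinge r 0.1673 ang -103.3
scene L 0.1575 17 [0.5811 0.1579] 0.0061 hinge r 0.1773 ang 97.1
scene L 0.128 48 [0.5819 0.1576] 0.0067 hinge r 0.1768 ang 96.8
side R 0.1575 11 [ 0.6054 -0.1919] 0.0063 hinge r 0.1739 ang -89.2
side R 0.128 92 [ 0.5654 -0.1768] 0.0487 hinge r 0.1631 ang -103.3
side L 0.1575 17 [0.5806 0.1586] 0.0066 hinge r 0.178 ang 97.2
side L 0.128 86 [0.5814 0.1588] 0.0063 hinge r 0.1781 ang 97.0
```

The left post is at (0.5805, 0.157), a swing of 61.7°. The right post is at (0.6017, -0.193), a swing of 68.7°. The hinge radii agree with 176 mm. I'll grip the posts tangentially, starting with the left.

```bash
python3 -m creep '{"delta_pos":[[0,-17.5,-8],[0,-17.5,-8],[0,-17.5,-8],[0,-17.5,-8],[0,-17.5,-8],[7,-17.5,-8],[7,-17.5,-8],[7,-17.5,-8],[7,-17.5,-8],[7,-17.5,-8]],"dr":[[-0.15,0,0],[-0.3,0,0],[-0.45,0,0],[-0.6,0,0],[-0.75,0,0],[-0.9,0,0],[-1.05,0,0],[-1.2,0,0],[-1.35,0,0],[-1.5,0,0]]}' 0; python3 go.py .5805 .157 .129 7.4
```

```text
clock: 31.6
position: [0.5784, 0.1579, 0.2197]
ee_rot: [-0.485, -0.513, -0.486, 0.515]
contact_force: [0.3, -0.5, -0.5]
width: 0.0428
delta cm [9.07 0.25 0.07] dr [-0.185  0.     0.003] | pos [0.5784 0.1579 0.2197] jaw yaw -3.2 tilt 0.18 q [0.15 0.32 1.47 0.   1.36 0.21] F [ 0.3 -0.5 -0.5] w 0.0428 t 31.6
```

```bash
python3 -m creep '{"delta_pos":[[0,0.22,0.07],[1.5,0.22,0.07],[4,0.22,0.07],[6,0.22,0.07],[7.5,0.22,0.07],[8.5,0.22,0.07],[9,0.22,0.07],[9,0.22,0.07]],"dr":[[-0.12,0,0],[-0.185,0,0],[-0.185,0,0],[-0.185,0,0],[-0.185,0,0],[-0.185,0,0],[-0.185,0,0],[-0.185,0,0]]}'; python3 -m creep '{"delta_pos":[[0,0,0],[0,0,0],[0,0,0],[0,0,0],[0,0,0],[0,0,0]],"dr":[[0,0,0],[0,0,0],[0,0,0],[0,0,0],[0,0,0],[0,0,0]]}' -1 30; python3 go.py .5805 .157 .129 7.4
python3 - <<'E'
import numpy as np
from rig import manip
from scipy.spatial.transform import Rotation as T
s=manip.get_state(); R=T.from_quat(np.roll(s["ee_rot"],-1)); H=np.array([.603,-.018]); p=s["position"]; d=p[:2]-H
for k in range(0,13):
    a=np.radians(61.7*k/10); c,si=np.cos(a),np.sin(a); g=H+np.array([c*d[0]-si*d[1],si*d[0]+c*d[1]])
    print(k,(R.inv().apply(np.r_[g-p[:2],0])*100).round(2),round(-a,3),g.round(3))
E
```

```text
clock: 32.4
position: [0.5803, 0.1569, 0.1308]
ee_rot: [0.529, 0.468, 0.53, -0.469]
contact_force: [-0.6, -0.3, 0.3]
width: 0.0425
clock: 33.0
position: [0.5811, 0.1571, 0.1327]
ee_rot: [0.53, 0.469, 0.529, -0.468]
contact_force: [0.3, -0.3, 5.4]
width: 0.0108
delta cm [ 0.37 -0.06 -0.  ] dr [-0.006 -0.    -0.002] | pos [0.5811 0.1571 0.1327] jaw yaw 7.0 tilt 0.12 q [ 0.15  0.38  1.6  -0.    1.16  0.03] F [ 0.3 -0.3  5.4] w 0.0108 t 33.0
0 [0. 0. 0.] -0.0 [0.581 0.157]
1 [-0.  -1.9  0.1] -0.108 [0.562 0.154]
2 [-0.01 -3.77  0.41] -0.215 [0.544 0.148]
3 [-0.01 -5.6   0.92] -0.323 [0.527 0.141]
4 [-0.01 -7.36  1.62] -0.431 [0.51  0.132]
5 [-0.02 -9.04  2.51] -0.538 [0.494 0.121]
6 [ -0.02 -10.62   3.57] -0.646 [0.48  0.109]
7 [ -0.02 -12.07   4.79] -0.754 [0.467 0.095]
8 [ -0.03 -13.38   6.17] -0.861 [0.456 0.079]
9 [ -0.03 -14.53   7.68] -0.969 [0.446 0.063]
10 [ -0.03 -15.52   9.3 ] -1.077 [0.438 0.046]
11 [ -0.03 -16.33  11.02] -1.185 [0.433 0.028]
12 [ -0.03 -16.95  12.81] -1.292 [0.429 0.009]
```

```bash
python3 -m creep '{"delta_pos":[[0,-0.95,0.03],[0,-1.9,0.1],[0,-2.85,0.23],[0,-3.77,0.41],[0,-4.7,0.64],[0,-5.6,0.92],[0,-6.5,1.25],[0,-7.36,1.62],[0,-8.2,2.05],[0,-9.04,2.51]],"dr":[[-0.054,0,0],[-0.108,0,0],[-0.161,0,0],[-0.215,0,0],[-0.269,0,0],[-0.323,0,0],[-0.377,0,0],[-0.431,0,0],[-0.485,0,0],[-0.538,0,0]]}'; python3 - <<'E'
import numpy as np
from rig import manip
from scipy.spatial.transform import Rotation as T
s=manip.get_state(); R=T.from_quat(np.roll(s["ee_rot"],-1)); H=np.array([.603,-.018]); p=s["position"]; d=p[:2]-H
th=np.degrees(np.arctan2(d[1],d[0])); print(p,np.hypot(*d),th,159.1-th,s["contact_force"],s["width"],s["moment"])
for k in range(1,12):
    a=np.radians((159.1-th)*k/10); c,si=np.cos(a),np.sin(a); g=H+np.array([c*d[0]-si*d[1],si*d[0]+c*d[1]])
    print(k,(R.inv().apply(np.r_[g-p[:2],0])*100).round(2),round(-a,3),g.round(3))
E
```

```text
clock: 34.0
position: [0.4951, 0.1212, 0.1327]
ee_rot: [0.637, 0.311, 0.634, -0.309]
contact_force: [2.0, 0.4, 4.4]
width: 0.0111
[0.49510415 0.12116723 0.13270284] 0.1760938180123406 127.78629076226527 31.313709237734727 [1.9599052  0.399443   4.36656584] 0.011144999237029787 [ 0.09276433 -0.25541791  0.03047427]
1 [-0.   -0.96  0.02] -0.055 [0.488 0.115]
2 [-0.01 -1.92  0.1 ] -0.109 [0.481 0.109]
3 [-0.01 -2.88  0.23] -0.164 [0.474 0.102]
4 [-0.01 -3.82  0.41] -0.219 [0.467 0.094]
5 [-0.02 -4.75  0.64] -0.273 [0.462 0.087]
6 [-0.02 -5.67  0.92] -0.328 [0.456 0.079]
7 [-0.02 -6.58  1.25] -0.383 [0.451 0.071]
8 [-0.02 -7.46  1.63] -0.437 [0.446 0.062]
9 [-0.03 -8.32  2.06] -0.492 [0.442 0.054]
10 [-0.03 -9.16  2.53] -0.547 [0.438 0.045]
11 [-0.03 -9.97  3.05] -0.601 [0.435 0.036]
```

Moving as expected, with small forces. Completing the swing.

```bash
python3 -m creep '{"delta_pos":[[0,-0.96,0.02],[0,-1.92,0.1],[0,-2.88,0.23],[0,-3.82,0.41],[0,-4.75,0.64],[0,-5.67,0.92],[0,-6.58,1.25],[0,-7.46,1.63],[0,-8.32,2.06],[0,-9.16,2.53]],"dr":[[-0.055,0,0],[-0.109,0,0],[-0.164,0,0],[-0.219,0,0],[-0.273,0,0],[-0.328,0,0],[-0.383,0,0],[-0.437,0,0],[-0.492,0,0],[-0.547,0,0]]}'; python3 -m creep '{"delta_pos":[[0,-0.1,0],[0,-0.2,0],[0,-0.2,0]],"dr":[[0,0,0],[0,0,0],[0,0,0]]}'; python3 - <<'E'
import numpy as np
from rig import manip
s=manip.get_state(); H=np.array([.603,-.018]); d=s["position"][:2]-H
print(np.hypot(*d),159.1-np.degrees(np.arctan2(d[1],d[0])))
E
```

```text
clock: 35.0
position: [0.4388, 0.0447, 0.1327]
ee_rot: [0.697, 0.127, 0.694, -0.126]
contact_force: [2.7, 0.8, 2.4]
width: 0.0107
clock: 35.3
position: [0.4382, 0.0429, 0.1327]
ee_rot: [0.697, 0.128, 0.694, -0.128]
contact_force: [2.9, 0.1, 5.7]
width: 0.0107
0.17570751505497165 -0.6118509912887475
```

```bash
python3 -m creep '{"delta_pos":[[0,-0.15,0.02],[0,-0.3,0.04],[0,-0.3,0.04],[0,-0.3,0.04]],"dr":[[0,0,0],[0,0,0],[0,0,0],[0,0,0]]}'; python3 go.py .4382 .0429 .2 69.1
```

```text
clock: 35.7
position: [0.4378, 0.0419, 0.1327]
ee_rot: [0.697, 0.13, 0.694, -0.127]
contact_force: [4.9, 5.0, 6.2]
width: 0.0108
delta cm [-6.73  0.15  0.02] dr [ 0.     0.003 -0.005] | pos [0.4378 0.0419 0.1327] jaw yaw 69.1 tilt 0.33 q [-0.07  0.15  1.94  0.    1.05 -1.27] F [4.9 5.  6.2] w 0.0108 t 35.7
```

The force rises against the stop, so the left half is shut. Releasing and going to the right post.

```bash
python3 -m creep '{"delta_pos":[[0,0.15,0],[0,0.15,0],[0,0.15,0],[0,0.15,0]],"dr":[[0,0,0],[0,0,0],[0,0,0],[0,0,0]]}' -0.3; python3 -m creep '{"delta_pos":[[-2,0,0],[-6,0,0],[-10,0,0],[-12,0,0],[-12,0,0]],"dr":[[0,0,0],[0,0,0],[0,0,0],[0,0,0],[0,0,0]]}'; python3 go.py .6017 -.1927 .24 0
python3 - <<'E'
from h import *
H=np.array([.603,-.018])
for n in ("scene","side"):
    im=manip.get_image(n); w=world(im)
    P=w[(w[...,2]>.128)&(w[...,2]<.166)&(np.hypot(w[...,0]-.438,w[...,1]-.043)<.02)]
    if len(P): 
        c,r=cv2.minEnclosingCircle(P[:,:2].astype(np.float32)); d=np.array(c)-H; print(n,len(P),np.round(c,4),r,np.hypot(*d).round(4),"open deg",(159.1-np.degrees(np.arctan2(d[1],d[0]))).round(1))
E
```

```text
clock: 36.1
position: [0.4354, 0.0413, 0.1312]
ee_rot: [0.695, 0.127, 0.696, -0.128]
contact_force: [0.3, -0.3, 1.0]
width: 0.0301
clock: 36.6
position: [0.4379, 0.0411, 0.2547]
ee_rot: [0.698, 0.128, 0.693, -0.127]
contact_force: [0.3, -0.1, -0.5]
width: 0.0298
delta cm [  1.59 -16.04  23.6 ] dr [ 1.208  0.005 -0.005] | pos [0.4379 0.0411 0.2547] jaw yaw 69.2 tilt 0.37 q [-0.06  0.05  1.73 -0.    1.36 -1.27] F [ 0.3 -0.1 -0.5] w 0.0298 t 36.6
scene 44 [0.4363 0.0417] 0.00747399078682065 0.1771 open deg -1.2
side 81 [0.4374 0.0435] 0.006890228949487209 0.1767 open deg -0.5
```

Left half is shut (within 1° of 0 in both views).

```bash
python3 -m creep '{"delta_pos":[[0,-16,23.6],[0,-16,23.6],[0,-16,23.6],[0,-16,23.6],[0,-16,23.6],[1.5,-16,23.6],[1.5,-16,23.6],[1.5,-16,23.6],[1.5,-16,23.6],[1.5,-16,23.6]],"dr":[[0.14,0,0],[0.28,0,0],[0.42,0,0],[0.56,0,0],[0.7,0,0],[0.84,0,0],[0.98,0,0],[1.12,0,0],[1.208,0,0],[1.208,0,0]]}' 0;python3 -m creep '{"delta_pos":[[0,0,0],[0,0,0]],"dr":[[0,0,0],[0,0,0]]}'
python3 go.py .6017 -.1927 .129 0
python3 - <<'E'
from h import *
H=np.array([.603,-.018])
for n in ("scene","wrist"):
    w=world(manip.get_image(n))
    P=w[(w[...,2]>.135)&(w[...,2]<.166)&(np.hypot(w[...,0]-.602,w[...,1]+.193)<.02)]
    if len(P): print(n,len(P),np.round(cv2.minEnclosingCircle(P[:,:2].astype(np.float32))[0],4))
E
```

```text
clock: 37.7
position: [0.599, -0.1918, 0.234]
ee_rot: [0.498, 0.499, 0.502, -0.501]
contact_force: [-0.2, 0.4, -0.1]
width: 0.0424
clock: 37.9
position: [0.5996, -0.1918, 0.2359]
ee_rot: [0.5, 0.499, 0.501, -0.5]
contact_force: [0.4, -0.4, -0.4]
width: 0.0427
delta cm [10.69  0.22  0.1 ] dr [ 0.001 -0.001  0.001] | pos [ 0.5996 -0.1918  0.2359] jaw yaw 0.1 tilt 0.09 q [-0.42  0.36  1.37 -0.    1.41 -0.42] F [ 0.4 -0.4 -0.4] w 0.0427 t 37.9
scene 46 [ 0.6031 -0.1923]
wrist 273 [ 0.6023 -0.1925]
```

```bash
python3 -m creep '{"delta_pos":[[0,0.22,0.05],[3,0.22,0.05],[6,0.22,0.05],[8,0.22,0.05],[9.5,0.22,0.05],[10.2,0.22,0.05],[10.6,0.22,0.05],[10.6,0.22,0.05]],"dr":[[0,0,0],[0,0,0],[0,0,0],[0,0,0],[0,0,0],[0,0,0],[0,0,0],[0,0,0]]}'; python3 -m creep '{"delta_pos":[[0,0,0],[0,0,0],[0,0,0],[0,0,0],[0,0,0],[0,0,0]],"dr":[[0,0,0],[0,0,0],[0,0,0],[0,0,0],[0,0,0],[0,0,0]]}' -1 30
cat > arc.py <<'E'
import numpy as np,sys
from rig import manip
from scipy.spatial.transform import Rotation as T
end=float(sys.argv[1])
s=manip.get_state(); R=T.from_quat(np.roll(s["ee_rot"],-1)); H=np.array([.603,-.018]); p=s["position"]; d=p[:2]-H
th=np.degrees(np.arctan2(d[1],d[0])); print(p,np.hypot(*d),th,"to go",end-th,s["contact_force"].round(1),s["width"])
for k in range(1,11):
    a=np.radians((end-th)*k/10); c,si=np.cos(a),np.sin(a); g=H+np.array([c*d[0]-si*d[1],si*d[0]+c*d[1]])
    print((R.inv().apply(np.r_[g-p[:2],0])*100).round(2),round(-a,3),g.round(3))
E
python3 arc.py -125
```

```text
clock: 38.8
position: [0.6024, -0.1926, 0.1309]
ee_rot: [0.5, 0.5, 0.5, -0.5]
contact_force: [0.0, 0.4, 1.0]
width: 0.043
clock: 39.4
position: [0.6028, -0.1928, 0.1318]
ee_rot: [0.501, 0.5, 0.499, -0.5]
contact_force: [-1.1, -0.2, 5.5]
width: 0.0109
[ 0.602831   -0.19281121  0.13181712] 0.17481129162664388 -90.05539040684076 to go -34.94460959315924 [-1.1 -0.2  5.5] 0.01085245844123168
[-0.   -1.07 -0.03] 0.061 [ 0.592 -0.192]
[-0.   -2.13 -0.13] 0.122 [ 0.582 -0.191]
[-0.01 -3.18 -0.29] 0.183 [ 0.571 -0.19 ]
[-0.01 -4.22 -0.52] 0.244 [ 0.561 -0.188]
[-0.01 -5.25 -0.81] 0.305 [ 0.55  -0.185]
[-0.01 -6.25 -1.16] 0.366 [ 0.54  -0.181]
[-0.01 -7.24 -1.58] 0.427 [ 0.53  -0.177]
[-0.02 -8.19 -2.05] 0.488 [ 0.521 -0.172]
[-0.02 -9.12 -2.58] 0.549 [ 0.512 -0.167]
[ -0.02 -10.01  -3.16] 0.61 [ 0.503 -0.161]
```

```bash
python3 -m creep '{"delta_pos":[[0,-1.07,-0.03],[0,-2.13,-0.13],[0,-3.18,-0.29],[0,-4.22,-0.52],[0,-5.25,-0.81],[0,-6.25,-1.16],[0,-7.24,-1.58],[0,-8.19,-2.05],[0,-9.12,-2.58],[0,-10.01,-3.16]],"dr":[[0.061,0,0],[0.122,0,0],[0.183,0,0],[0.244,0,0],[0.305,0,0],[0.366,0,0],[0.427,0,0],[0.488,0,0],[0.549,0,0],[0.61,0,0]]}'; python3 arc.py -159.1
```

```text
clock: 40.4
position: [0.5033, -0.1616, 0.1318]
ee_rot: [0.327, 0.628, 0.325, -0.627]
contact_force: [1.4, -0.1, 5.3]
width: 0.0112
[ 0.503314   -0.16157936  0.13179918] 0.17479225045661723 -124.77193724770392 to go -34.32806275229608 [ 1.4 -0.1  5.3] 0.011248741004248808
[-0.   -1.05 -0.03] 0.06 [ 0.495 -0.155]
[-0.01 -2.09 -0.11] 0.12 [ 0.487 -0.149]
[-0.01 -3.13 -0.26] 0.18 [ 0.479 -0.141]
[-0.02 -4.15 -0.48] 0.24 [ 0.472 -0.134]
[-0.02 -5.16 -0.75] 0.3 [ 0.465 -0.126]
[-0.02 -6.16 -1.08] 0.359 [ 0.459 -0.117]
[-0.03 -7.13 -1.48] 0.419 [ 0.453 -0.109]
[-0.03 -8.07 -1.92] 0.479 [ 0.448 -0.099]
[-0.04 -8.99 -2.43] 0.539 [ 0.444 -0.09 ]
[-0.04 -9.87 -2.99] 0.599 [ 0.44 -0.08]
```

```bash
python3 -m creep '{"delta_pos":[[0,-1.05,-0.03],[0,-2.09,-0.11],[0,-3.13,-0.26],[0,-4.15,-0.48],[0,-5.16,-0.75],[0,-6.16,-1.08],[0,-7.13,-1.48],[0,-8.07,-1.92],[0,-8.99,-2.43],[0,-9.87,-2.99]],"dr":[[0.06,0,0],[0.12,0,0],[0.18,0,0],[0.24,0,0],[0.3,0,0],[0.359,0,0],[0.419,0,0],[0.479,0,0],[0.539,0,0],[0.599,0,0]]}'; python3 -m creep '{"delta_pos":[[0,-0.15,-0.02],[0,-0.3,-0.04],[0,-0.3,-0.04]],"dr":[[0,0,0],[0,0,0],[0,0,0]]}';python3 arc.py -159.1|head -1
```

```text
clock: 41.4
position: [0.4407, -0.0831, 0.1319]
ee_rot: [0.13, 0.697, 0.124, -0.694]
contact_force: [6.5, -28.3, -9.7]
width: 0.011
clock: 41.7
position: [0.4408, -0.0833, 0.1318]
ee_rot: [0.134, 0.697, 0.123, -0.694]
contact_force: [2.0, -16.3, -1.1]
width: 0.011
[ 0.44075611 -0.08327368  0.13184642] 0.17488205628573855 -158.08417745963393 to go -1.0158225403660595 [  2.  -16.3  -1.1] 0.010963743939866552
```

The right half has hit its stop. Left and right readings are symmetric about 159.05°, so both look shut. Releasing, lifting and looking.

```bash
python3 -m creep '{"delta_pos":[[0,0.2,0],[0,0.2,0],[0,0.2,0],[0,0.2,0]],"dr":[[0,0,0],[0,0,0],[0,0,0],[0,0,0]]}' -0.4; python3 -m creep '{"delta_pos":[[-2,0,0],[-6,0,0],[-9,0,0],[-11,0,0],[-11,0,0],[-11,0,0]],"dr":[[0,0,0],[0,0,0],[0,0,0],[0,0,0],[0,0,0],[0,0,0]]}'
python3 - <<'E'
from h import *; import pickle
H=np.array([.603,-.018]); D={}
for n in ("scene","side","wrist"):
    im=manip.get_image(n); D[n]=im; w=world(im)
    for nm,c0,a in (("L",(.437,.043),159.1),("R",(.440,-.082),-159.1)):
        P=w[(w[...,2]>.135)&(w[...,2]<.166)&(np.hypot(w[...,0]-c0[0],w[...,1]-c0[1])<.016)]
        if len(P)>5:
            c,r=cv2.minEnclosingCircle(P[:,:2].astype(np.float32)); d=np.array(c)-H; print(n,nm,len(P),np.round(c,4),round(r,4),np.hypot(*d).round(4),np.degrees(np.arctan2(d[1],d[0])).round(1))
    P=w[(w[...,2]>.126)&(w[...,2]<.18)&(abs(w[...,0]-.437)<.022)&(w[...,1]>-.05)&(w[...,1]<.03)]
    if len(P): print("  latch?",len(P),P[P[:,2].argmax()].round(4),P.min(0).round(3),P.max(0).round(3))
pickle.dump(D,open("d5.pkl","wb"))
a=cv2.resize(D["scene"]["pixels"][140:260,190:350],(640,480),interpolation=cv2.INTER_CUBIC)
cv2.imwrite("pics/w7.png",cv2.convertScaleAbs(a,alpha=1.8))
t=D["side"]["pixels"][170:290,240:400]; cv2.imwrite("pics/w8.png",cv2.convertScaleAbs(cv2.resize(t,(640,480),interpolation=cv2.INTER_CUBIC),alpha=1.3))
E
python3 go.py .435 .02 .2 69
```

```text
clock: 42.1
position: [0.438, -0.0784, 0.1305]
ee_rot: [-0.127, -0.695, -0.127, 0.696]
contact_force: [0.1, -0.5, 0.8]
width: 0.0258
clock: 42.7
position: [0.438, -0.0785, 0.2403]
ee_rot: [-0.127, -0.695, -0.127, 0.696]
contact_force: [-0.0, -0.1, -0.3]
width: 0.0257
scene L 38 [0.4373 0.0429] 0.0074 0.1765 159.8
scene R 42 [ 0.4402 -0.0832] 0.0069 0.1754 -158.2
  latch? 107 [0.4326 0.0038 0.1615] [ 0.423 -0.042  0.126] [0.456 0.014 0.161]
side L 66 [0.4368 0.0455] 0.0057 0.1779 159.1
side R 56 [ 0.4401 -0.0801] 0.0064 0.1743 -159.1
  latch? 72 [0.4377 0.0057 0.1578] [ 0.425 -0.042  0.127] [0.448 0.011 0.158]
wrist L 408 [0.4373 0.0423] 0.0063 0.1763 160.0
wrist R 274 [ 0.4401 -0.0832] 0.006 0.1755 -158.2
  latch? 1179 [0.4383 0.0036 0.1575] [ 0.423 -0.043  0.126] [0.448 0.009 0.158]
delta cm [ 3.93 -9.28 -3.27] dr [0.728 0.003 0.001] | pos [ 0.4374 -0.0784  0.2392] jaw yaw -69.3 tilt 0.19 q [-0.33  0.07  1.74 -0.    1.33  0.87] F [-0.2  0.4 -0.2] w 0.0257 t 42.85
```

View pics/w7.png

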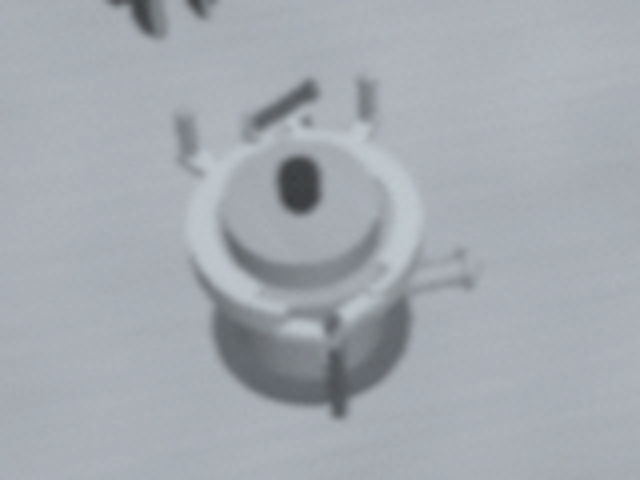

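View pics/w8.png

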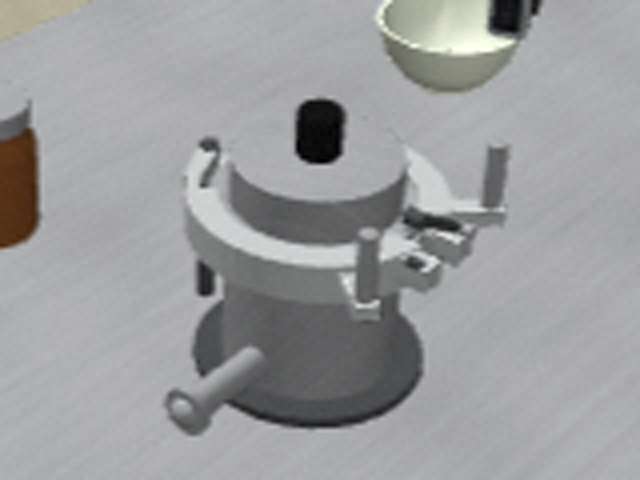

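Both halves are shut, with posts at +159.8°/-158.2°. The scene view shows the latch lever at (285,105) between the posts at (185,130) and (367,95), still raised: tip top z 0.158 at about (0.437, 0.006), or roughly 0.57 rad. Pressing it down with shut fingers.

```bash
python3 -m creep '{"delta_pos":[[0,-8.1,-2.97],[0,-8.1,-2.97],[2,-8.1,-2.97],[4.5,-8.1,-2.97],[4.5,-8.1,-2.97],[4.5,-8.1,-2.97],[4.5,-8.1,-2.97]],"dr":[[0.12,0,0],[0.24,0,0],[0.361,0,0],[0.361,0,0],[0.361,0,0],[0.361,0,0],[0.361,0,0]]}' -1 30; python3 go.py .4365 .008 .131 90
```

```text
clock: 43.55
position: [0.4382, 0.0071, 0.1964]
ee_rot: [0.0, 0.707, 0.0, -0.707]
contact_force: [0.8, 0.8, 0.7]
width: 0.0003
delta cm [ 6.54 -0.09  0.17] dr [ 0.    -0.001 -0.   ] | pos [0.4382 0.0071 0.1964] jaw yaw -90.0 tilt 0.06 q [-0.14  0.09  1.83 -0.    1.22  1.43] F [0.8 0.8 0.7] w 0.0003 t 43.55
```

```bash
python3 -m creep '{"delta_pos":[[1.5,-0.1,0.1],[3,-0.1,0.1],[4,-0.2,0.1],[4.6,-0.3,0.1],[5.2,-0.3,0.1],[5.6,-0.3,0.1],[6,-0.3,0.1],[6.3,-0.3,0.1],[6.5,-0.3,0.1],[6.5,-0.3,0.1]],"dr":[[0,0,0],[0,0,0],[0,0,0],[0,0,0],[0,0,0],[0,0,0],[0,0,0],[0,0,0],[0,0,0],[0,0,0]]}'; python3 -m creep '{"delta_pos":[[0.15,0,0],[0.3,0,0],[0.4,0,0],[0.4,0,0]],"dr":[[0,0,0],[0,0,0],[0,0,0],[0,0,0]]}'; python3 go.py .4365 .008 .131 90
```

```text
clock: 44.55
position: [0.4366, 0.0104, 0.1309]
ee_rot: [0.0, 0.707, 0.0, -0.707]
contact_force: [-0.4, 1.0, 1.5]
width: 0.0003
clock: 44.95
position: [0.4369, 0.0105, 0.1296]
ee_rot: [0.0, 0.708, 0.0, -0.706]
contact_force: [-6.1, 1.4, 22.1]
width: -0.0004
delta cm [-0.14  0.25  0.04] dr [ 0.001 -0.002 -0.   ] | pos [0.4369 0.0105 0.1296] jaw yaw -89.9 tilt 0.11 q [-0.14  0.16  1.94 -0.    1.04  1.43] F [-6.1  1.4 22.1] w -0.0004 t 44.95
```

The lever met its stop (22 N at z 0.1296, with the crossbar top expected at about 0.131). Lifting away and checking everything.

```bash
python3 -m creep '{"delta_pos":[[-2,0,0],[-6,0,0],[-10,0,2],[-13,0,5],[-15,0,8],[-15,0,10],[-15,0,10],[-15,0,10]],"dr":[[0,0,0],[0,0,0],[0,0,0],[0,0,0],[0,0,0],[0,0,0],[0,0,0],[0,0,0]]}'
python3 - <<'E'
from h import *
H=np.array([.603,-.018])
for n in ("wrist","scene","side"):
    im=manip.get_image(n); w=world(im); print(n)
    if n=="wrist": cv2.imwrite("pics/w9.png",cv2.convertScaleAbs(im["pixels"],alpha=1.4))
    for nm,c0 in (("L",(.437,.043)),("R",(.440,-.082))):
        P=w[(w[...,2]>.135)&(w[...,2]<.166)&(np.hypot(w[...,0]-c0[0],w[...,1]-c0[1])<.016)]
        if len(P)>5:
            c,r=cv2.minEnclosingCircle(P[:,:2].astype(np.float32)); d=np.array(c)-H; print(" ",nm,np.round(c,4),np.degrees(np.arctan2(d[1],d[0])).round(1))
    P=w[(w[...,2]>.123)&(w[...,2]<.18)&(abs(w[...,0]-.437)<.012)&(w[...,1]>0)&(w[...,1]<.022)]
    print("  latch tip zmax, med",P[:,2].max().round(4) if len(P) else None,np.median(P,0).round(4))
    g=np.hypot(w[...,0]-.519,w[...,1]+.018); P=w[(w[...,2]>.139)&(w[...,2]<.152)&(g<.06)]
    print("  dome",np.round(cv2.minEnclosingCircle(P[:,:2].astype(np.float32))[0],4),np.median(P[:,2]).round(4))
E
python3 go.py .4 0 .28 90
```

```text
clock: 45.75
position: [0.3368, 0.0103, 0.2768]
ee_rot: [0.0, 0.708, 0.0, -0.707]
contact_force: [-0.2, -0.3, -0.1]
width: 0.0002
wrist
  L [0.4374 0.0425] 159.9
  R [ 0.4391 -0.0827] -158.4
  latch tip zmax, med 0.1325 [0.4345 0.0081 0.1292]
  dome [ 0.503  -0.0207] 0.1456
scene
  L [0.4371 0.0428] 159.9
  R [ 0.4403 -0.0826] -158.3
  latch tip zmax, med 0.1354 [0.4369 0.0081 0.1299]
  dome [ 0.5209 -0.0208] 0.1476
side
  L [0.4377 0.044 ] 159.4
  R [ 0.4408 -0.0796] -159.2
  latch tip zmax, med 0.132 [0.435  0.0113 0.1293]
  dome [ 0.5224 -0.0196] 0.1463
delta cm [-0.37  1.03 -6.27] dr [0.001 0.001 0.   ] | pos [0.3373 0.0103 0.2763] jaw yaw -90.0 tilt 0.03 q [-0.18 -0.12  1.84 -0.    1.43  1.39] F [-0.5  1.2 -0.2] w 0.0 t 45.9
```

View pics/w9.png

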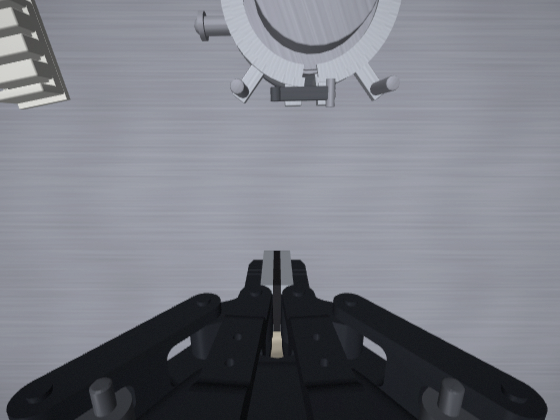

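Latch flat (crossbar top 0.129–0.132), bar lying across the gap at (302,93) in the wrist view. But the dome now reads about 4 mm off its earlier position, so I'm measuring it from straight above before handing in.

```bash
python3 -m creep '{"delta_pos":[[-2,2.8,-12],[-2,2.8,-12],[-2,2.8,-12],[-2,2.8,-12],[-2,2.8,-12],[-2,2.8,-12]],"dr":[[0,0,0],[0,0,0],[0,0,0],[0,0,0],[0,0,0],[0,0,0]]}'
python3 - <<'E'
from h import *
for n in ("wrist","scene","side"):
    im=manip.get_image(n); w=world(im); g=np.hypot(w[...,0]-.519,w[...,1]+.018)
    if n=="wrist": cv2.imwrite("pics/w10.png",im["pixels"])
    for nm,lo,hi in (("dome",.139,.152),("knob",.168,.182),("flange",.109,.119)):
        P=w[(w[...,2]>lo)&(w[...,2]<hi)&(g<.066)]
        if nm=="dome": A=np.c_[P[:,:2],np.ones(len(P))]; print("slope",np.linalg.lstsq(A,P[:,2],rcond=None)[0][:2].round(3))
        if len(P): print(n,nm,len(P),np.round(cv2.minEnclosingCircle(P[:,:2].astype(np.float32)),4) if 0 else (np.round(cv2.minEnclosingCircle(P[:,:2].astype(np.float32))[0],4),round(cv2.minEnclosingCircle(P[:,:2].astype(np.float32))[1],4)),np.median(P[:,2]).round(4))
    P=w[(abs(w[...,2]-.122)<.003)&(np.hypot(w[...,0]-.603,w[...,1]+.018)<.009)]
    print(" pin",len(P),P.mean(0).round(4) if len(P) else "")
    # clamp ring top outer edge
    P=w[(w[...,2]>.1185)&(w[...,2]<.1255)&(g>.062)&(g<.085)]; 
    a=np.degrees(np.arctan2(P[:,1]+.018,P[:,0]-.519)); P=P[(abs(a)>40)&(abs(a)<120)]
    print(" ring top",len(P),np.round(cv2.minEnclosingCircle(P[:,:2].astype(np.float32))[0],4),cv2.minEnclosingCircle(P[:,:2].astype(np.float32))[1])
E
python3 go.py .4 0 .28 90
```

```text
clock: 46.5
position: [0.4557, -0.0172, 0.296]
ee_rot: [-0.0, -0.706, -0.001, 0.708]
contact_force: [-0.1, 0.4, -0.1]
width: -0.0001
slope [-0. -0.]
wrist dome 8827 (array([ 0.5218, -0.0208]), 0.0521) 0.1456
wrist knob 827 (array([ 0.5216, -0.0209]), 0.0139) 0.1754
wrist flange 1597 (array([ 0.5199, -0.0181]), 0.0652) 0.1156
 pin 151 [ 0.6026 -0.0169  0.1213]
 ring top 3210 [ 0.519  -0.0188] 0.07844211161136627
slope [-0.014  0.001]
scene dome 897 (array([ 0.5212, -0.0202]), 0.0535) 0.1477
scene knob 87 (array([ 0.5219, -0.0203]), 0.0142) 0.177
scene flange 192 (array([ 0.5232, -0.0193]), 0.0622) 0.1175
 pin 17 [ 0.6027 -0.0164  0.123 ]
 ring top 329 [ 0.5188 -0.0189] 0.07853098213672638
slope [ 0.015 -0.02 ]
side dome 774 (array([ 0.5218, -0.0198]), 0.0537) 0.1461
side knob 87 (array([ 0.5222, -0.019 ]), 0.0147) 0.1754
side flange 147 (array([ 0.5187, -0.0166]), 0.0653) 0.1165
 pin 16 [ 0.6026 -0.0141  0.122 ]
 ring top 238 [ 0.5176 -0.0169] 0.0791814774274826
delta cm [ 1.68 -1.73  5.56] dr [0.001 0.    0.   ] | pos [ 0.4556 -0.0172  0.2968] jaw yaw -89.9 tilt 0.01 q [-0.19  0.06  1.61 -0.    1.47  1.38] F [0.1 0.2 0. ] w 0.0001 t 46.65
```

The cap moved about 3.6–4 mm when the clamp closed. That is inside the 7 mm limit, and the channel (inner radius 70 around a 65 flange) caps the shift at 5 mm. The cap is level and at the right height, so I'm handing in.

```bash
python3 -c "
from rig import manip; print(manip.get_state()['contact_force'].round(2)); print(manip.sign_off())"
```

```text
[0.07 0.17 0.03]
the job is handed in; nothing more can be done
None
```

The filter is back together and handed in at about 47 s on the robot's clock; no verdict was reported. All three plates present are in the -30, -10 and +10 slots. The cap is on, both clamp halves are shut, and the latch was pressed flat only after that.

**Last checks**
- **Plates:** all three tops read z 0.1315 against an expected 0.132. This was measured before the cap went on, since the plates can't be seen under it.
- **Cap:** level, dome top at 0.1456 against 0.146.
- **Cap centring:** it was centred when placed, but now sits about 4 mm off the housing centre, probably nudged as the clamp closed. That is inside the 7 mm limit, so I left it.
- **Clamp halves:** both reached their stops. The posts read +159.9°/-158.4° against ±159.1°, roughly symmetric about shut and less than 1° off.
- **Latch:** crossbar top at about 0.130 against 0.131, so the lever is flat. It stood at roughly 0.57 rad when the clamp closed.
- **Robot:** the gripper was clear of everything, and the highest tool force I read was about 30 N.
- **Bystanders:** I never moved near the bowl, cups or jar, but did not re-measure them at the end.

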